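# Sieve the nuts out of the mixed hardware

## Task

The steel hand sieve pushed under the front rail of the black test frame holds nuts and standoff insulators mixed together. Draw it out by its bow handle, hold it level above the aluminium catch tray and shake it from side to side until all four nuts have dropped through into the tray and only the three insulators are left in it, then stand the sieve, insulators still inside, in the middle of the bench mat and let go. Set it down, do not drop it, and leave the other things on the bench where they are.

Things in the scene. Friction and masses are not known exactly. Their poses are not given: they have to be found in the camera images.
- sieve: Square stainless hand sieve with a bow handle over its middle, 158 x 158 mm outside, 146 mm inside, walls 44 mm high and 6 mm thick, 0.29 to 0.47 kg empty, loose, standing on the bench beneath the frame's front rail. Origin at the centre of its underside, z up, x along the handle bar, pointing away from the robot at the start.
- sieve_floor (a point): Centre of the sieve floor's top face, 10 mm above the underside. Punched with 24 mm square openings in rows along x, row centres at y = -52, -17, 17, 52 mm, alternate rows staggered; unbroken 11 mm webs between the rows, on which the nuts lie. Slippery: nuts slide from 1.2 to 1.8 m/s2 or 7 to 10 degrees of tilt. Shaken across the handle (along y), nuts slide off the webs and through; insulators cannot pass.
- sieve_grip (a point): Centre of the handle bar, 115 mm above the sieve's underside; axes as the sieve's. The bar is straight, level, flat-sided, along x: 98 mm long, 12 mm wide (y), 14 mm high; legs run from its ends down to the walls. At the start it lies beneath the rail, 25 to 40 mm behind the rail's front face and 170 mm below the rail's underside.
- nut0: One of four identical brass M10 hex nuts, 17 mm over the flats, 8 mm high, 12 g; at the start lying flat in the sieve on the webs between the openings. Origin at the centre of its underside, z along its bore.
- nut1: One of four identical brass M10 hex nuts, 17 mm over the flats, 8 mm high, 12 g; at the start lying flat in the sieve on the webs between the openings. Origin at the centre of its underside, z along its bore.
- nut2: One of four identical brass M10 hex nuts, 17 mm over the flats, 8 mm high, 12 g; at the start lying flat in the sieve on the webs between the openings. Origin at the centre of its underside, z along its bore.
- nut3: One of four identical brass M10 hex nuts, 17 mm over the flats, 8 mm high, 12 g; at the start lying flat in the sieve on the webs between the openings. Origin at the centre of its underside, z along its bore.
- insulator0: One of three identical ribbed moulded standoff insulators (round drums with a brass insert in each end), 34 mm diameter, 34 mm high, 50 g; at the start standing in the sieve. Origin at the centre of its underside, z along its axis.
- insulator1: One of three identical ribbed moulded standoff insulators (round drums with a brass insert in each end), 34 mm diameter, 34 mm high, 50 g; at the start standing in the sieve. Origin at the centre of its underside, z along its axis.
- insulator2: One of three identical ribbed moulded standoff insulators (round drums with a brass insert in each end), 34 mm diameter, 34 mm high, 50 g; at the start standing in the sieve. Origin at the centre of its underside, z along its axis.
- rail (a point): Middle of the underside of the front top rail of the black test frame, 285 mm above the bench. The rail is 30 x 30 mm, runs along this point's y axis between posts 200 mm to either side, and blocks the handle from straight above; the space in front of it is open. x points into the frame, away from the robot; a circuit board (60 mm high) begins 150 mm behind the rail. Fixed.
- tray: Open square aluminium catch tray, 240 x 240 x 38 mm (rim bead to 42 mm), walls 4 mm, floor 4 mm, fixed to the bench, on the left or the right in front of the frame, empty at the start. Origin at the centre of its underside, z up.
- mat: Flat dark rubber bench mat, 240 x 240 x 3 mm, fixed, on the other side from the tray. Origin at the centre of its underside, z up.
- spray_can: Upright aluminium spray can, 58 mm diameter, about 170 mm high; origin at the centre of its underside. Bystander.
- solder_reel: Upright reel of solder, 60 mm diameter, 50 mm high; origin at the centre of its underside. Bystander.
- screwdriver: Black-handled screwdriver lying on the bench in front of the frame, 170 mm long, 26 mm high, its length along its x axis; origin at the middle of its length, on the bench. Bystander.
- spanner: Steel spanner lying on the bench in front of the frame, 150 mm long, 8 mm high, its length along its x axis; origin at the middle of its length, on the bench. Bystander.
- probe_case: Small black plastic case, 70 x 37 x 30 mm, just inside the front of the test frame beside a front post; origin at the centre of its underside. Bystander.
Things that resemble listed ones, but are neither listed nor needed, are in the scene too. There is more than one size of the sieve; the job needs the larger. Leave any pink look-alike of the insulator1 alone.

How it is judged:
By the outcome, as a careful person would: the job done as asked, in the order asked, and still so for the second after the job is handed in, with the robot touching nothing.
It also fails if it takes over 61 s, if anything falls off the work surface, if the arm or the gripper's body presses on something with over 40 N, if the wrist force passes 120 N, or if a joint passes its speed limit or range.

## Robot

A 6-joint arm with a two-finger parallel gripper is mounted at the origin on the work surface. World frame = base frame: x ahead of the robot, y to its left, z up, the work surface at z = 0. Lengths are in m, angles in rad, forces in N, time in s.
With the tool pointing down it reaches from about 0.35 to 0.875 m from the base axis. Payload 4.2 kg.
Tool frame: the origin (TCP) lies between the finger pads; the fingertips stand 14 mm ahead of it and the grasp point (between the pads) lies 5 mm behind it (bot.tip_extent is the distance from the TCP to the fingertips, in m); z points along the fingers, y is the line along which they close (so a half turn about z gives the same grasp; the last joint's range is limited). The gripper opens to 87 mm and grips with 3 to 60 N. Pads are 19 mm wide; open, the fingers measure 117 mm over their backs; the gripper's body (75 mm by 190 mm) begins 51 mm behind the grasp point.
Start: joints at [-1.083, 0.385, 0.008, 0, -1.194, -0.259], TCP at [0.142, -0.609, 0.237] pointing down, gripper open.
Joint ranges: [-3.14, 3.14], [-1.21, 2.06], [-1.07, 1.41], [-3.16, 2.05], [-2.99, -0.16], [-3.1, 3.1]. Speed limits (rad/s): [2.79, 2.79, 3.14, 3.14, 3.14, 3.14].

## Interface

Orientations are given as a unit quaternion [x, y, z, w].
In Python, from cell import bot, imaging gives the robot as it stands.
- The arm moves only by the shell command python3 -m handwheel 'ROWS' [FORCE]. ROWS is JSON, a list of rows, each a list of 3 entries, a list of its own where there are three numbers: the shift along the tool's x, y, z in m, then the turn, a rotation vector about the tool's x, y, z in rad, then the opening in per cent of the stroke, from 0 (shut) to 100 (fully open). In form: [[[x, y, z], [wx, wy, wz], gripper], ...]. A call has 1 to 20 rows; each row is the pose to reach, as a shift and turn from the pose commanded when the call began, along the tool's axes at that moment; what a row does not reach only later rows make up. A row lasts 1/12 s, in which the tool goes at most 41.7 mm and 7.16 degrees, less where a joint would pass 70% of its speed; a pose out of reach is approached as far as the arm can. A call with a gripper value outside its range is refused whole. The fingers move at their own pace and stop on an object; FORCE is the grip in N (left out, the last holds). Time passes only in rows, so rows that repeat a pose let the fingers close. It gives the time, the measured TCP pose, the force, the opening and the grip force at its end, in the units of the state.
- bot.observe(): the state, without advancing time (a new reading comes with each control period).
- imaging.read_camera(name): name is "scene" or "top" or "wrist"; returns (picture, depth): 420x560x3 uint8, red, green, blue; 420x560 float32, m along the optical axis (not along the pixel's ray), 0 where there is no reading.
- imaging.camera_model(name): a dict with "mtx" (3x3 intrinsics, pixels), "dist" ([k1, k2, p1, p2, k3] as OpenCV has them; the pictures are not rectified), "R" (3x3) and "t" (3): a world point X has camera coordinates R X + t; the wrist camera has in their place "T_tool_cam" (4x4, takes a point from camera to tool coordinates, whose origin is the TCP and whose axes are the flange's). Camera axes: x right, y down, z forward; pixel columns grow to the right and rows downward; lengths in m; the calibration is good to about 2 mm. A picture is of the moment at which its call begins: read the wrist's pose just before it. camera_model takes no time and is no camera call.
- bot.finish_job(): hands the job in; it is judged then, once.
The state is a dict: "time": time; "joint_pos": joint angles; "joint_velocities": joint speeds; "effort": joint torques, N m; "tool_pos": TCP position; "orientation": TCP orientation; "wrist_force": force on the tool from outside, world axes, zero at the start; "ft_torque": the same for the moment, N m; "finger_gap": opening from 0.0 (shut) to 1.0 (fully open); "grip_force": force on a finger pad.
Only numpy, scipy, OpenCV 4.12 (cv2) and the standard library are available. Lean on these libraries where they do the work, as an engineer would, in place of code of your own. Each camera call takes 0.05 s, during which the arm holds its last target. There are 200 camera calls.

## Working session

There is one attempt and no reset: what is moved stays moved. The work goes in short steps, Python scripts to look and compute and a shell command to move; the robot and the scene stay as the last step left them, time stands still between calls to the robot, and variables do not carry over. Pictures are saved under pics/ and viewed, at most 10 in all, crops included, and the job is handed in when it is done.

```bash
ls; mkdir -p pics
cat > h.py <<'E'
import numpy as np, cv2
from scipy.spatial.transform import Rotation as Ro
from cell import bot, imaging
def grab(n):
    s=bot.observe(); p,d=imaging.read_camera(n); m=imaging.camera_model(n)
    K=np.array(m["mtx"]);D=np.array(m["dist"])
    if n=="wrist":
        T=np.eye(4);T[:3,:3]=Ro.from_quat(s["orientation"]).as_matrix();T[:3,3]=s["tool_pos"]
        C=T@np.array(m["T_tool_cam"])
    else:
        C=np.eye(4);R=np.array(m["R"]);C[:3,:3]=R.T;C[:3,3]=-R.T@np.array(m["t"])
    return p,d,K,D,C
def cloud(d,K,D,C):
    h,w=d.shape;u,v=np.meshgrid(np.arange(w),np.arange(h))
    q=cv2.undistortPoints(np.stack([u,v],-1).reshape(-1,1,2).astype(np.float64),K,D).reshape(h,w,2)
    P=np.dstack([q,np.ones((h,w))])*d[...,None]
    P=P@C[:3,:3].T+C[:3,3]; P[d==0]=np.nan
    return P
def ray(px,z,K,D,C):
    q=cv2.undistortPoints(np.array(px,float).reshape(-1,1,2),K,D).reshape(-1,2)
    r=np.c_[q,np.ones(len(q))]@C[:3,:3].T; o=C[:3,3]
    return o+r*((z-o[2])/r[:,2])[:,None]
E
python3 - <<'E'
from h import *
for n in("scene","top"):
    p,d,K,D,C=grab(n); cv2.imwrite(f"pics/{n}0.png",p[...,::-1]); np.savez(f"{n}0.npz",p=p,d=d,K=K,D=D,C=C); print(n,C[:3,3],(d>0).mean())
s=bot.observe();print(s)
E
```

```text
pics
scene [1.05063411 0.25779016 0.99545081] 0.9959268707482993
top [ 0.38933031 -0.00162354  1.5018735 ] 0.9960374149659864
{'time': 0.1, 'joint_pos': array([-1.08340350e+00,  3.85469217e-01,  6.79041724e-03, -4.15328024e-04,
       -1.19399979e+00, -2.58618822e-01]), 'joint_velocities': array([ 0.00083952, -0.00104234,  0.0040989 ,  0.00027063, -0.00079363,
        0.00267486]), 'effort': array([-5.50342372e-05, -3.91689062e+01,  1.87935555e+01,  4.23192143e+00,
        1.34691037e-02, -6.94691153e-05]), 'tool_pos': array([ 0.1416538 , -0.60822483,  0.23558911]), 'orientation': array([-1.14061578e-01,  9.93473217e-01,  9.46756272e-04, -1.63212453e-04]), 'wrist_force': array([-0.33310198,  0.75154297, -0.60436351]), 'ft_torque': array([0.05452559, 0.00208842, 0.00733086]), 'grip_force': 0.0, 'finger_gap': 0.9990665800279438}
```

View pics/scene0.png

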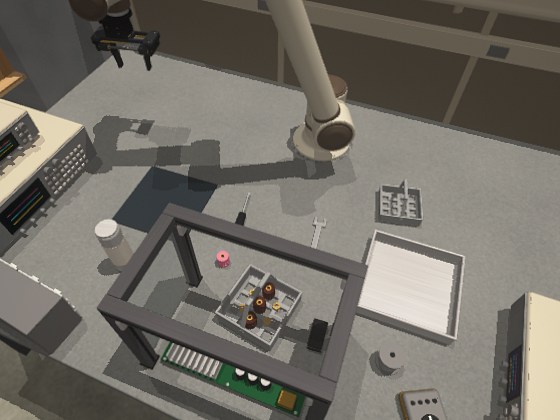

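View pics/top0.png

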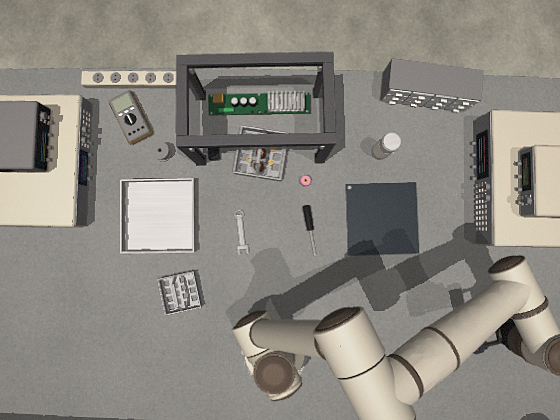

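The scene view shows the sieve at about (258,305) under the front rail with brown insulators, the pink decoy at (223,259), tray at (412,285) and mat at (165,200). The top view shows the tray at (158,215), mat at (382,217), and the spanner and screwdriver in front of the frame at (240,232) and (309,230).

Run:
```python
from h import *
L={}
for n in("scene","top"):
    z=np.load(n+"0.npz"); L[n]=(z["p"],cloud(z["d"],z["K"],z["D"],z["C"]))
def box(n,u0,u1,v0,v1,z0,z1):
    P=L[n][1][v0:v1,u0:u1].reshape(-1,3); P=P[(P[:,2]>z0)&(P[:,2]<z1)]; return P
def rect(name,P):
    (c,s,a)=cv2.minAreaRect(P[:,:2].astype(np.float32)*1000); print(name,len(P),np.round(c),np.round(s),round(a,1),'z',np.round(np.percentile(P[:,2],[5,50,95]),3))
rect("tray top",box("top",110,205,170,258,.02,.06)); rect("tray scene",box("scene",350,470,228,345,.02,.06))
p,P=L["top"]; 
m=(p.max(2)<75); m[:175]=0;m[260:]=0;m[:,:340]=0;m[:,425:]=0; rect("mat",P[m])
rect("rail",box("top",175,345,125,160,.295,.34))
rect("rail sc",box("scene",160,370,200,290,.295,.34))
S=box("scene",205,310,255,350,.036,.05); rect("sieve walls scene",S)
S2=box("top",228,295,125,185,.036,.05); rect("sieve walls top",S2)
H=box("scene",205,310,245,350,.095,.13); 
if len(H)>5: rect("handle scene",H)
H=box("top",228,295,115,185,.095,.13)
if len(H)>5: rect("handle top",H)
rect("pink",box("scene",212,233,248,268,.02,.06))
rect("spanner",box("top",230,252,205,258,.004,.02)); rect("screwdriver",box("top",298,320,200,260,.008,.04))
rect("reel",box("top",153,180,138,162,.03,.07)); rect("can",box("top",368,405,128,162,.1,.2)); rect("small",box("top",155,205,268,318,.02,.1))
p=L["scene"][0][240:360,195:325]; cv2.imwrite("pics/sieve.png",cv2.resize(p,None,fx=6,fy=5,interpolation=2)[...,::-1])
```

```text
tray top 826 [446. 393.] [247. 247.] 2.2 z [0.023 0.04  0.046]
tray scene 1680 [485. 394.] [323. 246.] 2.0 z [0.022 0.039 0.045]
mat 2875 [ 442. -348.] [260. 258.] 0.7 z [nan nan nan]
rail 2244 [655.  60.] [ 61. 430.] 1.2 z [0.304 0.315 0.319]
rail sc 4154 [676.  60.] [ 93. 429.] 2.5 z [0.3   0.315 0.317]
sieve walls scene 1165 [655.  11.] [251. 162.] 81.9 z [0.038 0.045 0.049]
sieve walls top 420 [658.  56.] [157. 162.] 81.8 z [0.039 0.045 0.049]
handle scene 270 [663.  55.] [ 14. 113.] 81.4 z [0.102 0.121 0.125]
handle top 91 [656.  55.] [ 12. 117.] 82.0 z [0.1   0.121 0.126]
pink 131 [574. -93.] [34. 32.] 45.9 z [0.022 0.034 0.038]
spanner 339 [398. 119.] [170.  70.] 1.0 z [0.004 0.007 0.013]
screwdriver 252 [408. -97.] [195.  51.] 12.3 z [0.01  0.022 0.03 ]
reel 243 [662. 384.] [58. 52.] 3.1 z [0.045 0.051 0.055]
can 396 [ 675. -341.] [56. 57.] 85.5 z [0.112 0.167 0.173]
small 419 [195. 315.] [124. 125.] 13.7 z [0.023 0.036 0.095]
```

View pics/sieve.png

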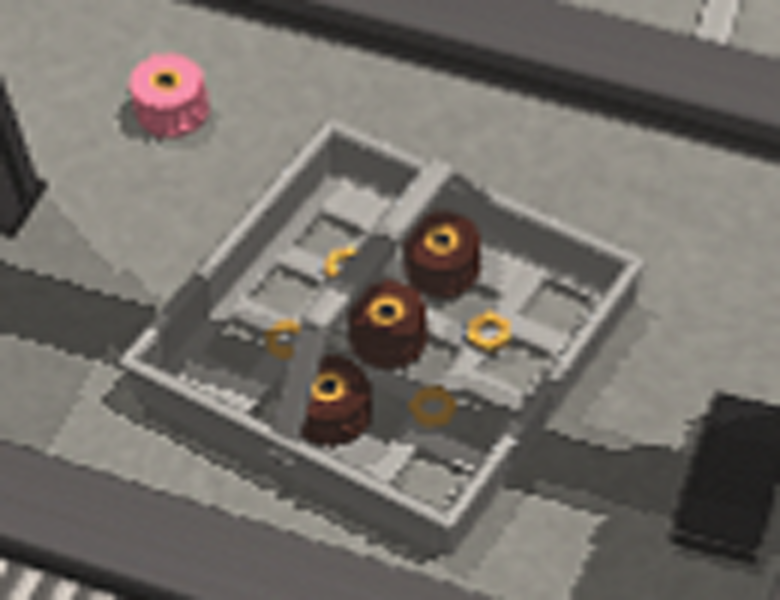

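The crop shows the handle bar running from about (430,175) to (300,400), with the three insulators and all four nuts visible (one partly under the bar). The handle centre is about (0.660, 0.055) with yaw about -8.4°. I'll approach from the front with a 40° tilt.

```bash
cat >> h.py <<'E'
def tgt(yaw,tilt):  # deg; tool y = sieve y, tool z tilted forward
    return Ro.from_euler('z',yaw,degrees=True)*Ro.from_euler('y',-tilt,degrees=True)*Ro.from_matrix([[-1,0,0],[0,1,0],[0,0,-1]])
def delta(p,R):
    s=bot.observe();R0=Ro.from_quat(s["orientation"])
    return np.round(R0.inv().apply(np.array(p)-s["tool_pos"]),4),np.round((R0.inv()*R).as_rotvec(),4)
def grasp_tcp(g,R,k=.005): return np.array(g)+R.as_matrix()[:,2]*k
E
python3 - <<'E'
from h import *
print(imaging.camera_model("wrist")["T_tool_cam"])
for n in("scene","top"):
    z=np.load(n+"0.npz"); P=cloud(z["d"],z["K"],z["D"],z["C"])
    r=P[...,2]; m=(r>.305)&(r<.33)&(abs(P[...,1]-.06)<.15)&(P[...,0]<.75); print(n,"rail x",np.nanpercentile(P[m][:,0],[1,5,95,99]))
    m=(r>.112)&(r<.128)&(abs(P[...,1]-.055)<.03)&(abs(P[...,0]-.66)<.08);Q=P[m]
    print(len(Q),Q[:,:2].min(0),Q[:,:2].max(0),np.polyfit(Q[:,0]-.66,Q[:,1],1))
R=tgt(-8.4,40)
print(delta([.45,.08,.30],tgt(-8.4,0)),delta([.45,.08,.3],R))
E
```

```text
[[-4.14884784e-04 -9.56393154e-01 -2.92082118e-01  8.11852642e-02]
 [ 9.99998751e-01  4.87164388e-05 -1.57995408e-03 -7.72258131e-04]
 [ 1.52528647e-03 -2.92082408e-01  9.56391939e-01 -1.49583383e-01]
 [ 0.00000000e+00  0.00000000e+00  0.00000000e+00  1.00000000e+00]]
scene rail x [0.1343315  0.1628654  0.66298303 0.66521325]
235 [0.61288544 0.04395114] [0.71234087 0.06812525] [-0.14167297  0.05705174]
top rail x [0.10781412 0.15515983 0.65755329 0.6614048 ]
72 [0.60752117 0.04297145] [0.70421308 0.06652128] [-0.14415398  0.05394592]
(array([-0.4563,  0.6006, -0.0633]), array([ 0.0019, -0.0005,  0.3752])) (array([-0.4563,  0.6006, -0.0633]), array([ 0.1328, -0.6903,  0.3591]))
```

```bash
python3 -m handwheel '[[[-0.05,0.06,-0.03],[0,0,0],100],[[-0.456,0.6,-0.063],[0,0,0.375],100],[[-0.456,0.6,-0.063],[0,0,0.375],100],[[-0.456,0.6,-0.063],[0,0,0.375],100],[[-0.456,0.6,-0.063],[0,0,0.375],100],[[-0.456,0.6,-0.063],[0,0,0.375],100],[[-0.456,0.6,-0.063],[0,0,0.375],100],[[-0.456,0.6,-0.063],[0,0,0.375],100],[[-0.456,0.6,-0.063],[0,0,0.375],100],[[-0.456,0.6,-0.063],[0,0,0.375],100],[[-0.456,0.6,-0.063],[0,0,0.375],100],[[-0.456,0.6,-0.063],[0,0,0.375],100],[[-0.456,0.6,-0.063],[0,0,0.375],100],[[-0.456,0.6,-0.063],[0,0,0.375],100],[[-0.456,0.6,-0.063],[0,0,0.375],100],[[-0.456,0.6,-0.063],[0,0,0.375],100],[[-0.456,0.6,-0.063],[0,0,0.375],100],[[-0.456,0.6,-0.063],[0,0,0.375],100],[[-0.456,0.6,-0.063],[0,0,0.375],100],[[-0.456,0.6,-0.063],[0,0,0.375],100]]' 60
python3 - <<'E'
from h import *
R=tgt(-8.2,40); f=R.as_matrix()[:,2]; g=grasp_tcp([.6595,.0555,.115],R); print(g,f)
pre=g-f*.10; print(pre,delta(pre,R),bot.observe()["joint_pos"])
E
```

```text
time: 1.77
tool_pos: [0.4509, 0.0819, 0.2989]
orientation: [0.071, 0.997, -0.0, -0.0]
wrist_force: [0.2, 0.5, -0.9]
finger_gap: 1.0
grip_force: 0.0
[0.66268108 0.0550416  0.11116978] [ 0.6362159  -0.09168011 -0.76604444]
[0.59905949 0.06420961 0.18777422] (array([-0.1493,  0.0036,  0.111 ]), array([-1.000e-04, -6.989e-01,  9.000e-04])) [ 5.35692678e-01  5.24163795e-02 -2.69270046e-01 -1.54788294e-04
 -1.24996469e+00 -2.24879753e+00]
```

```bash
python3 -m handwheel '[[[0,0,0.02],[0,-0.125,0],100],[[0,0,0.04],[0,-0.25,0],100],[[-0.02,0,0.06],[0,-0.37,0],100],[[-0.05,0.001,0.08],[0,-0.49,0],100],[[-0.08,0.002,0.1],[0,-0.61,0],100],[[-0.11,0.003,0.111],[0,-0.699,0.001],100],[[-0.135,0.004,0.111],[0,-0.699,0.001],100],[[-0.149,0.004,0.111],[0,-0.699,0.001],100],[[-0.149,0.004,0.111],[0,-0.699,0.001],100],[[-0.149,0.004,0.111],[0,-0.699,0.001],100]]'
python3 - <<'E'
from h import *
p,d,K,D,C=grab("wrist"); cv2.imwrite("pics/w1.png",p[...,::-1])
P=cloud(d,K,D,C); r=P[...,2]
m=(r>.118)&(r<.128)&(abs(P[...,1]-.055)<.035)&(P[...,0]>.58)&(P[...,0]<.75);Q=P[m];v,u=np.where(m)
print(len(Q),u.min(),u.max(),v.min(),v.max(),Q.min(0),Q.max(0),np.polyfit(Q[:,0]-.66,Q[:,1],1),np.median(Q[:,2]))
R=tgt(-8.2,40);print(delta(grasp_tcp([.6595,.0555,.115],R),R),bot.observe()["joint_pos"])
E
```

```text
time: 2.6
tool_pos: [0.6066, 0.0461, 0.2536]
orientation: [0.065, 0.949, -0.021, 0.308]
wrist_force: [0.3, -0.6, 0.6]
finger_gap: 1.0
grip_force: 0.0
1516 293 315 98 194 [0.61010662 0.04140292 0.11810241] [0.70650971 0.06625003 0.12500883] [-0.144163    0.05340511] 0.1228420233530559
(array([0.0389, 0.0151, 0.1472]), array([ 0.0054, -0.0712,  0.0075])) [ 0.29779873  0.09953185 -0.78514285  1.18125564 -0.26883804 -3.09595084]
```

View pics/w1.png

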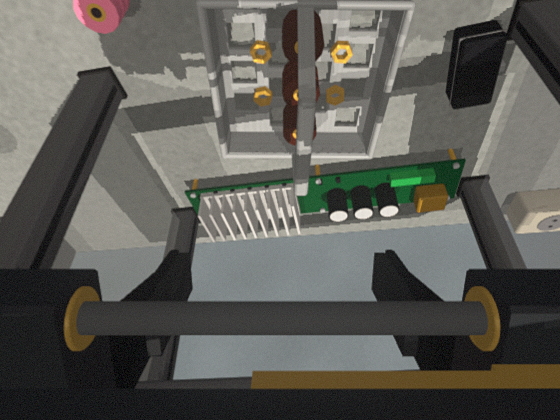

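The wrist view shows the bar clearly at column ~303, rows 100–194, with insulators beneath it. The arm stopped short because joint 6 is at its limit, so the half-turned grasp is needed. I'll fit the kinematics quickly to check paths.

```bash
cat > kin.py <<'E'
import numpy as np
from scipy.optimize import least_squares
from scipy.spatial.transform import Rotation as Ro
lo=np.array([-3.14,-1.21,-1.07,-3.16,-2.99,-3.1]);hi=np.array([3.14,2.06,1.41,2.05,-.16,3.1])
def E(a,t): return Ro.from_euler(a,t)
def fk(q,k,s4=-1,s6=-1):
    d,h,a2,a3,e,L=k
    A=E('z',q[0]);B=A*E('y',q[1]);Cc=B*E('y',-q[2]);F=Cc*E('x',s4*q[3])*E('y',-q[4]);G=F*E('x',s6*q[5])
    p=A.apply([0,-d,h])+B.apply([0,0,a2])+Cc.apply([a3,0,e])+F.apply([L,0,0])
    return p,G*Ro.from_matrix(M)
M=np.array([[0,0,1.],[1,0,0],[0,1,0]])  # tool z = X ; fixed below by fit of roll
data=[([-1.0834,.38547,.00679,-.000415,-1.194,-.25862],[.14165,-.60822,.23559],[-.11406,.99347,.00095,-.00016]),
([.53569,.05242,-.26927,-.00015,-1.24996,-2.2488],[.4509,.0819,.2989],[.071,.997,0,0]),
([.2978,.09953,-.78514,1.18126,-.26884,-3.09595],[.6066,.0461,.2536],[.065,.949,-.021,.308])]
def fit():
    best=None
    for s4 in(1,-1):
        f=lambda k:np.concatenate([fk(q,k,s4)[0]-p for q,p,_ in data])
        r=least_squares(f,[.16,.3,.4,.4,0,.2]); print(s4,r.cost**.5,np.round(r.x,4))
        if best is None or r.cost<best[1].cost: best=(s4,r)
    s4,r=best
    for q,p,o in data: print(np.round((fk(q,r.x,s4)[1].inv()*Ro.from_quat(o)).as_rotvec(),3))
if __name__=="__main__": fit()
E
python3 kin.py
```

```text
1 0.06205207894831513 [0.188  0.2121 0.6393 0.3837 0.0445 0.4508]
-1 0.08563544951908277 [0.1207 0.0451 0.6573 0.3512 0.1166 0.3726]
[-1.000e-03  0.000e+00 -3.141e+00]
[ 1.000e-03 -1.000e-03  3.142e+00]
[0.511 0.022 0.791]
```

```bash
cat > kin.py <<'E'
import numpy as np
from scipy.optimize import least_squares
from scipy.spatial.transform import Rotation as Ro
lo=np.array([-3.14,-1.21,-1.07,-3.16,-2.99,-3.1]);hi=np.array([3.14,2.06,1.41,2.05,-.16,3.1])
E=lambda a,t: Ro.from_euler(a,t)
M=Ro.from_matrix(np.array([[0,0,1.],[-1,0,0],[0,-1,0]]))
def fk(q,k,s4):
    d,d2,h,a1,u,a2,a3,e,L,phi=k
    A=E('z',q[0]);B=A*E('y',q[1]);Cc=B*E('y',-q[2]-phi);W=Cc*E('x',s4*q[3]);F=W*E('y',phi-q[4])
    p=A.apply([a1,-d,h])+B.apply([u,0,a2])+Cc.apply([a3,0,e])+F.apply([L,d2,0])
    return p,F*E('x',-q[5])*M
data=[([-1.0834,.38547,.00679,-.000415,-1.194,-.25862],[.14165,-.60822,.23559],[-.11406,.99347,.00095,-.00016]),
([.53569,.05242,-.26927,-.00015,-1.24996,-2.2488],[.4509,.0819,.2989],[.071,.997,0,0]),
([.2978,.09953,-.78514,1.18126,-.26884,-3.09595],[.6066,.0461,.2536],[.065,.949,-.021,.308])]
if __name__=="__main__":
  for s4 in(1,-1):
   for ph in (-3,-2.5,-2,-1.5,-1,-.5,0,.5,1,1.5,2,2.5,3):
    f=lambda k:np.concatenate([np.r_[fk(q,k,s4)[0]-p,(fk(q,k,s4)[1].inv()*Ro.from_quat(o)).as_rotvec()] for q,p,o in data]+[.001*(k-np.array([.1,0,.2,0,0,.4,.4,0,.2,ph]))])
    r=least_squares(f,[.16,0,.2,0,0,.4,.4,0,.2,ph])
    if r.cost**.5<.2:print(s4,r.cost**.5,np.round(r.x,3))
E
python3 kin.py
```

```text
1 0.0018152854628044018 [ 0.06  -0.1   -0.139  0.14   0.035  0.54  -0.2   -0.115  0.145 -3.14 ]
1 0.0018682162123239044 [ 0.06  -0.1   -0.139  0.14   0.035  0.54  -0.2   -0.115  0.145 -3.14 ]
1 0.0019837343871205943 [ 0.06  -0.1   -0.139  0.14   0.035  0.54  -0.2   -0.115  0.145 -3.14 ]
1 0.002151783497334483 [ 0.06  -0.1   -0.139  0.14   0.035  0.54  -0.2   -0.115  0.145 -3.14 ]
1 0.0023611738856597463 [ 0.06  -0.1   -0.139  0.14   0.035  0.54  -0.2   -0.115  0.145 -3.14 ]
1 0.0026019438532183573 [ 0.06  -0.1   -0.139  0.14   0.035  0.54  -0.2   -0.115  0.145 -3.14 ]
1 0.002866196314008228 [ 0.06  -0.1   -0.139  0.14   0.035  0.54  -0.2   -0.115  0.145 -3.14 ]
1 0.0026036198049766797 [ 0.06  -0.1   -0.139  0.14   0.035  0.54  -0.2   -0.115  0.145  3.143]
1 0.0023626711712649113 [ 0.06  -0.1   -0.139  0.14   0.035  0.54  -0.2   -0.115  0.145  3.143]
1 0.0021530429248643197 [ 0.06  -0.1   -0.139  0.14   0.035  0.54  -0.2   -0.115  0.145  3.143]
1 0.001984684460367367 [ 0.06  -0.1   -0.139  0.14   0.035  0.54  -0.2   -0.115  0.145  3.143]
1 0.0018687832341494764 [ 0.06  -0.1   -0.139  
[... 700 characters left out ...]
92  0.014  0.274  0.002]
-1 0.0017460419524971621 [ 0.009 -0.151  0.122  0.019  0.005  0.561  0.392  0.014  0.274  0.002]
-1 0.0017812458081236174 [ 0.009 -0.151  0.122  0.019  0.005  0.561  0.392  0.014  0.274  0.002]
-1 0.001883350885039358 [ 0.009 -0.151  0.122  0.019  0.005  0.561  0.392  0.014  0.274  0.002]
-1 0.002042347737658377 [ 0.009 -0.151  0.122  0.019  0.005  0.561  0.392  0.014  0.274  0.002]
-1 0.0022461873931153512 [ 0.009 -0.151  0.122  0.019  0.005  0.561  0.392  0.014  0.274  0.002]
-1 0.0024838540872149863 [ 0.009 -0.151  0.122  0.019  0.005  0.561  0.392  0.014  0.274  0.002]
-1 0.002746580464190841 [ 0.009 -0.151  0.122  0.019  0.005  0.561  0.392  0.014  0.274  0.002]
```

```bash
cat >> kin.py <<'E'
  w=np.array([1,.001,.001,1,1,.001,.001,1,.001,1])
  f=lambda k:np.concatenate([np.r_[fk(q,k,-1)[0]-p,(fk(q,k,-1)[1].inv()*Ro.from_quat(o)).as_rotvec()] for q,p,o in data]+[w*(k-np.array([0,-.15,.2,0,0,.5,.5,0,.25,0]))])
  r=least_squares(f,[0,-.15,.2,0,0,.5,.5,0,.25,0]);print(r.cost**.5,np.round(r.x,4))
  k=r.x
  for q,p,o in data: print(np.round(fk(q,k,-1)[0]-p,4),np.round((fk(q,k,-1)[1].inv()*Ro.from_quat(o)).as_rotvec(),3))
  np.save("k.npy",k)
E
python3 kin.py | tail -4
cat > ik.py <<'E'
from kin import *
K=np.load("k.npy")
def ik(p,R,q0s=None,n=80):
    rng=np.random.default_rng(0);out=[]
    for q0 in (q0s if q0s is not None else rng.uniform(lo,hi,(n,6))):
        f=lambda q:np.r_[fk(q,K,-1)[0]-p,.3*(fk(q,K,-1)[1].inv()*R).as_rotvec()]
        r=least_squares(f,np.clip(q0,lo+1e-6,hi-1e-6),bounds=(lo,hi))
        if r.cost<1e-7 and not any(np.allclose(r.x,o,atol=.02) for o in out): out.append(r.x)
    return out
E
python3 - <<'E'
from ik import *
from h import tgt
flip=Ro.from_euler('z',np.pi)
for tilt in(30,40,50,60,75):
  for fl in(0,1):
    R=tgt(-8.2,tilt); R=R*flip if fl else R
    f=R.as_matrix()[:,2]
    g=np.array([.6595,.0555,.115])+f*.005
    for nm,p in(("g",g),("pre",g-.1*f)):
      for q in ik(p,R): print(tilt,fl,nm,np.round(q,2))
E
```

```text
4.216e-01 -2.000e-04  2.934e-01  1.000e-03]
[-0.      0.      0.0001] [-0. -0.  0.]
[-0.0002 -0.0002  0.0001] [-0.    -0.001 -0.   ]
[ 0.0001  0.0006 -0.0001] [0.001 0.    0.002]
30 0 pre [ 0.35  0.2  -0.75  1.02 -0.28 -3.01]
30 1 pre [ 0.35  0.2  -0.75  1.02 -0.28  0.13]
50 0 g [-0.17  0.42 -0.67 -3.1  -0.39  1.54]
50 0 pre [-0.17  0.19 -0.76 -3.06 -0.25  1.51]
50 1 g [-0.17  0.42 -0.67 -3.1  -0.39 -1.6 ]
50 1 pre [-0.17  0.19 -0.76 -3.06 -0.25 -1.63]
60 0 g [-0.17  0.49 -0.77 -3.11 -0.73  1.56]
60 0 pre [-0.17  0.28 -0.92 -3.1  -0.67  1.55]
60 1 g [-0.17  0.49 -0.77 -3.11 -0.73 -1.58]
60 1 pre [-0.17  0.28 -0.92 -3.1  -0.67 -1.59]
75 0 g [-0.17  0.65 -0.86 -3.11 -1.25  1.57]
75 1 g [-0.17  0.65 -0.86 -3.11 -1.25 -1.57]
```

Run:
```python
from ik import *
from h import tgt
z=np.load("top0.npz")
from h import ray
print(ray([[346,183],[417,182],[419,254],[349,255]],.003,z["K"],z["D"],z["C"]))
def test(nm,c,zs,tilt,yaw):
    R=tgt(yaw,tilt);f=R.as_matrix()[:,2];x=R.as_matrix()[:,0]
    g=np.array([c[0],c[1],zs+.115])+f*.005
    q=ik(g,R,[np.array([np.arctan2(c[1],c[0])-.2,.3,-.8,-3.1,-.5,1.5]),np.array([np.arctan2(c[1],c[0])+.2,.2,-.9,-2.6,-.5,1.2])])
    for a in q: print(nm,tilt,yaw,zs,np.round(a,2))
for t in(50,55,60):
    test("grasp",(.655,.056),0,t,-8.2); test("lift",(.655,.056),.03,t,-8.2)
    for y in(-8,20,40,60): test("tray",(.446,.393),.065,t,y)
    for y in(-8,-30,-50,-70): test("mat",(.442,-.348),.003,t,y)
    for y in(-8,-30,-50,-70): test("matup",(.442,-.348),.05,t,y)
```

```text
[[ 0.56575321 -0.2314947   0.003     ]
 [ 0.57341429 -0.47278476  0.003     ]
 [ 0.33096763 -0.47940326  0.003     ]
 [ 0.32488811 -0.24333356  0.003     ]]
grasp 50 -8.2 0 [-0.17  0.42 -0.68 -3.09 -0.39  1.54]
lift 50 -8.2 0.03 [-0.17  0.36 -0.65 -3.08 -0.3   1.53]
tray 50 60 0.065 [ 0.74  0.2  -0.39 -1.06 -0.27 -0.33]
mat 50 -8 0.003 [-0.87  0.31 -0.41 -1.37 -0.55  0.29]
mat 50 -30 0.003 [-0.82  0.26 -0.5  -1.72 -0.23  0.35]
mat 50 -50 0.003 [-1.    0.3  -0.84 -2.92 -0.44  1.45]
matup 50 -8 0.05 [-0.81  0.22 -0.39 -1.2  -0.53  0.04]
matup 50 -50 0.05 [-0.97  0.18 -0.72 -2.77 -0.21  1.27]
grasp 55 -8.2 0 [-0.17  0.44 -0.73 -3.1  -0.56  1.55]
lift 55 -8.2 0.03 [-0.17  0.38 -0.71 -3.1  -0.47  1.55]
tray 55 60 0.065 [ 0.59  0.21 -0.39 -1.41 -0.37  0.11]
mat 55 -8 0.003 [-0.97  0.34 -0.44 -1.54 -0.65  0.52]
mat 55 -30 0.003 [-1.01  0.3  -0.6  -2.08 -0.45  0.85]
mat 55 -50 0.003 [-1.01  0.35 -0.91 -2.96 -0.64  1.5 ]
matup 55 -8 0.05 [-0.91  0.24 -0.41 -1.39 -0.62  0.29]
matup 55 -30 0.05 [-0.84  0.18 -0.5  -1.73 -0.26  0.35]
matup 55 -50 0.05 [-1.    0.21 -0.83 -2.89 -0.44  1.42]
grasp 60 -8.2 0 [-0.17  0.48 -0.78 -3.11 -0.73  1.56]
lift 60 -8.2 0.03 [-0.17  0.41 -0.76 -3.1  -0.64  1.55]
tray 60 40 0.065 [ 0.39  0.23 -0.63 -2.41 -0.4   1.04]
tray 60 60 0.065 [ 0.46  0.24 -0.43 -1.68 -0.51  0.45]
mat 60 -8 0.003 [-1.06  0.39 -0.47 -1.67 -0.76  0.72]
mat 60 -30 0.003 [-1.1   0.36 -0.69 -2.25 -0.65  1.11]
mat 60 -50 0.003 [-1.02  0.41 -0.96 -2.98 -0.85  1.53]
matup 60 -8 0.05 [-1.01  0.27 -0.44 -1.55 -0.72  0.51]
matup 60 -30 0.05 [-1.01  0.22 -0.6  -2.05 -0.48  0.79]
matup 60 -50 0.05 [-1.01  0.25 -0.9  -2.94 -0.64  1.48]
```

```bash
cat > plan.py <<'E'
from ik import *
from h import tgt
def P(c,zs,tilt,yaw,back=0,off=-.0045):  # c: sieve centre xy ; zs underside height
    R=tgt(yaw,tilt);f=R.as_matrix()[:,2];Y=np.radians(yaw)
    return np.array([c[0]+off*np.cos(Y),c[1]+off*np.sin(Y),zs+.115])+f*(.005-back),R
E
python3 - <<'E'
from plan import *
for t in(57,60,65):
  for yw in(30,40,50,60,70,80,90):
    Y=np.radians(yw);yv=np.array([-np.sin(Y),np.cos(Y)]);q=None;o=[]
    for s in(0,.03,-.03):
        r=ik(*P(np.array([.446,.393])+s*yv,.065,t,yw),q0s=[q] if q is not None else [np.array([.5,.24,-.5,-2,-.45,.7])])
        if r:
            if q is None:q=r[0]
            o.append(np.round(r[0],2).tolist())
        else:o.append(None)
    print("tray",t,yw,o)
  for yw in(-40,-50,-60,-75,-90):
    o=[]
    for zs in(.003,.05,.1):
        r=ik(*P([.447,-.355],zs,t,yw),q0s=[np.array([-1,.3,-.8,-2.9,-.6,1.5])]); o.append(np.round(r[0],2).tolist() if r else None)
    print("mat",t,yw,o)
E
```

```text
tray 57 30 [[0.41, 0.22, -0.78, -2.91, -0.43, 1.43], [0.49, 0.24, -0.82, -3.08, -0.49, 1.54], [0.35, 0.21, -0.73, -2.73, -0.38, 1.28]]
tray 57 40 [[0.46, 0.2, -0.55, -2.22, -0.25, 0.79], [0.47, 0.2, -0.61, -2.44, -0.29, 1.01], [0.46, 0.19, -0.5, -2.02, -0.22, 0.59]]
tray 57 50 [[0.55, 0.19, -0.45, -1.72, -0.27, 0.33], [0.59, 0.19, -0.47, -1.82, -0.24, 0.41], [0.51, 0.21, -0.43, -1.65, -0.31, 0.29]]
tray 57 60 [[0.53, 0.22, -0.41, -1.53, -0.43, 0.26], [0.58, 0.2, -0.44, -1.58, -0.39, 0.28], [0.48, 0.24, -0.38, -1.49, -0.47, 0.25]]
tray 57 70 [[0.48, 0.25, -0.36, -1.41, -0.61, 0.27], [0.53, 0.22, -0.4, -1.45, -0.57, 0.28], [0.44, 0.28, -0.32, -1.38, -0.64, 0.26]]
tray 57 80 [[0.45, 0.3, -0.3, -1.32, -0.78, 0.3], [0.48, 0.26, -0.35, -1.35, -0.75, 0.31], [0.42, 0.33, -0.25, -1.29, -0.81, 0.28]]
tray 57 90 [[0.43, 0.35, -0.22, -1.23, -0.94, 0.33], [0.45, 0.31, -0.28, -1.26, -0.92, 0.35], [0.41, 0.39, -0.16, -1.21, -0.96, 0.31]]
mat 57 -40 [[-1.07, 0.35, -0.78, -2.56, -0.59, 1.28], [-1.0, 0.2, -0.65, -2.35, -0.36, 0.98], None]
mat 57 -50 [[-1.01, 0.37, -0.92, -2.96, -0.72, 1.51], [-1.01, 0
[... 2051 characters left out ...]
 -0.46, -1.71, -0.75, 0.64], [0.32, 0.33, -0.37, -1.62, -0.79, 0.57]]
tray 65 80 [[0.34, 0.35, -0.33, -1.51, -0.91, 0.55], [0.36, 0.32, -0.39, -1.55, -0.89, 0.58], [0.32, 0.38, -0.28, -1.48, -0.93, 0.52]]
tray 65 90 [[0.34, 0.4, -0.25, -1.39, -1.05, 0.52], [0.35, 0.37, -0.31, -1.42, -1.04, 0.55], [0.33, 0.44, -0.18, -1.37, -1.07, 0.49]]
mat 65 -40 [[-1.13, 0.46, -0.89, -2.66, -0.93, 1.46], [-1.1, 0.29, -0.82, -2.57, -0.72, 1.3], [-1.05, 0.14, -0.7, -2.42, -0.49, 1.06]]
mat 65 -50 [[-1.02, 0.48, -1.0, -2.98, -1.05, 1.56], [-1.02, 0.32, -0.95, -2.96, -0.84, 1.51], [-1.02, 0.16, -0.88, -2.92, -0.61, 1.45]]
mat 65 -60 [None, None, None]
mat 65 -75 [None, None, None]
mat 65 -90 [None, None, None]
```

Run:
```python
from plan import *
qs=np.array([.2978,.0995,-.785,1.181,-.269,-3.096])
c=np.array([.6595,.0555])
for b in(.1,.15,.2): 
    r=ik(*P(c,0,60,-8.2,b),q0s=[np.array([-.17,.28,-.92,-3.1,-.67,1.55])]); print(b,[np.round(x,3) for x in r],P(c,0,60,-8.2,b)[0])
qd=np.array([.536,.052,-.269,0,-1.25,-2.249])
qe=np.array([.1,-.1,-.7,-1.5,-.8,0.2]); qf=np.array([-.17,.02,-.8,-3.1,-.5,1.55])
def show(a,b,n=6):
    for t in np.linspace(0,1,n):
        q=a+(b-a)*t;p,R=fk(q,K,-1);Z=R.as_matrix()[:,2];w=p-Z*K[8];print(np.round(q,2),np.round(p,3),"zdir",np.round(Z,2),"wristc",np.round(w,2))
print("s-d");show(qs,qd);print("d-e");show(qd,qe);print("e-f");show(qe,qf)
```

```text
0.1 [array([-0.175,  0.275, -0.927, -3.097, -0.677,  1.552])] [0.57361473 0.06787626 0.1625    ]
0.15 [array([-0.18 ,  0.15 , -0.984, -3.085, -0.609,  1.543])] [0.53075616 0.07405227 0.1875    ]
0.2 [array([-0.187,  0.005, -1.021, -3.063, -0.502,  1.524])] [0.48789759 0.08022828 0.2125    ]
s-d
[ 0.3   0.1  -0.78  1.18 -0.27 -3.1 ] [0.607 0.047 0.254] zdir [ 0.58 -0.08 -0.81] wristc [0.44 0.07 0.49]
[ 0.35  0.09 -0.68  0.94 -0.47 -2.93] [0.611 0.007 0.285] zdir [ 0.55 -0.19 -0.81] wristc [0.45 0.06 0.52]
[ 0.39  0.08 -0.58  0.71 -0.66 -2.76] [ 0.592 -0.013  0.299] zdir [ 0.47 -0.24 -0.85] wristc [0.46 0.06 0.55]
[ 0.44  0.07 -0.48  0.47 -0.86 -2.59] [ 0.555 -0.007  0.299] zdir [ 0.34 -0.22 -0.92] wristc [0.46 0.06 0.57]
[ 0.49  0.06 -0.37  0.24 -1.05 -2.42] [0.507 0.026 0.296] zdir [ 0.18 -0.14 -0.97] wristc [0.46 0.07 0.58]
[ 0.54  0.05 -0.27  0.   -1.25 -2.25] [0.451 0.082 0.299] zdir [-0. -0. -1.] wristc [0.45 0.08 0.59]
d-e
[ 0.54  0.05 -0.27  0.   -1.25 -2.25] [0.451 0.082 0.299] zdir [-0. -0. -1.] wristc [0.45 0.08 0.59]
[ 0.45  0.02 -0.36 -0.3  -1.16 -1.76] [0.393 0.108 0.245]
[... 420 characters left out ...]
.234 0.227] zdir [ 0.47  0.77 -0.43] wristc [0.2  0.01 0.35]
e-f
[ 0.1 -0.1 -0.7 -1.5 -0.8  0.2] [0.341 0.234 0.227] zdir [ 0.47  0.77 -0.43] wristc [0.2  0.01 0.35]
[ 0.05 -0.08 -0.72 -1.82 -0.74  0.47] [0.393 0.249 0.257] zdir [ 0.66  0.69 -0.31] wristc [0.2  0.05 0.35]
[-0.01 -0.05 -0.74 -2.14 -0.68  0.74] [0.453 0.237 0.287] zdir [ 0.82  0.52 -0.23] wristc [0.21 0.08 0.35]
[-0.06 -0.03 -0.76 -2.46 -0.62  1.01] [0.51  0.2   0.309] zdir [ 0.93  0.31 -0.21] wristc [0.24 0.11 0.37]
[-0.12 -0.   -0.78 -2.78 -0.56  1.28] [0.559 0.14  0.321] zdir [ 0.97  0.08 -0.24] wristc [0.27 0.12 0.39]
[-0.17  0.02 -0.8  -3.1  -0.5   1.55] [0.592 0.065 0.322] zdir [ 0.94 -0.14 -0.31] wristc [0.32 0.11 0.41]
```

```bash
cat >> plan.py <<'E'
def rows(qs,n,start=0):
    """qs: joint waypoints; n rows per segment; prints tool-frame deltas from first pose"""
    pts=[qs[0]+0]
    for a,b,m in zip(qs[:-1],qs[1:],n): pts+=[a+(b-a)*i/m for i in range(1,m+1)]
    p0,R0=fk(pts[0],K,-1); o=[];pp,RR=p0,R0;mx=[0,0,0]
    for q in pts[1:]:
        p,R=fk(q,K,-1); mx=[max(mx[0],np.linalg.norm(p-pp)),max(mx[1],np.degrees((RR.inv()*R).magnitude())),0];pp,RR=p,R
        o.append([[round(float(v),3) for v in R0.inv().apply(p-p0)],[round(float(v),3) for v in (R0.inv()*R).as_rotvec()],100])
    print(str(o).replace(" ",""));print("max mm,deg",mx,"end",p)
E
python3 - <<'E'
from plan import *
a=np.array
qs=a([.2978,.0995,-.785,1.181,-.269,-3.096]);s2=a([.33,-.12,-.75,1.0,-.4,-2.95]);qd=a([.536,.052,-.269,0,-1.25,-2.249])
rows([qs,s2],[5]); rows([s2,qd],[14])
E
```

```text
[[[-0.012,-0.01,-0.024],[0.004,-0.034,0.013],100],[[-0.022,-0.02,-0.047],[0.007,-0.067,0.028],100],[[-0.03,-0.03,-0.071],[0.009,-0.097,0.043],100],[[-0.037,-0.041,-0.095],[0.01,-0.125,0.058],100],[[-0.042,-0.052,-0.118],[0.01,-0.151,0.074],100]]
max mm,deg [np.float64(0.02822072854701195), np.float64(2.1259328309834675), 0] end [ 5.64428216e-01 -5.64421754e-05  3.73446797e-01]
[[[-0.002,-0.009,0.002],[0.034,0.024,0.012],100],[[-0.002,-0.017,0.004],[0.064,0.054,0.022],100],[[0.001,-0.023,0.006],[0.091,0.091,0.031],100],[[0.007,-0.027,0.007],[0.112,0.134,0.037],100],[[0.015,-0.029,0.008],[0.129,0.182,0.041],100],[[0.025,-0.028,0.008],[0.141,0.235,0.042],100],[[0.037,-0.025,0.007],[0.147,0.293,0.04],100],[[0.05,-0.02,0.005],[0.147,0.355,0.036],100],[[0.064,-0.013,0.002],[0.141,0.42,0.028],100],[[0.08,-0.003,-0.002],[0.129,0.488,0.016],100],[[0.096,0.009,-0.008],[0.111,0.559,0.001],100],[[0.112,0.023,-0.015],[0.086,0.631,-0.018],100],[[0.128,0.038,-0.024],[0.054,0.704,-0.041],100],[[0.144,0.055,-0.035],[0.017,0.778,-0.068],100]]
max mm,deg [np.float64(0.025750591809666504), np.float64(4.967971911889922), 0] end [0.45076831 0.08186535 0.29927738]
```

```bash
python3 -m handwheel '[[[0,0,-0.024],[0,0,0],100],[[-0.01,-0.015,-0.047],[0.007,-0.05,0.028],100],[[-0.02,-0.03,-0.071],[0.009,-0.097,0.043],100],[[-0.037,-0.041,-0.095],[0.01,-0.125,0.058],100],[[-0.042,-0.052,-0.118],[0.01,-0.151,0.074],100],[[-0.042,-0.052,-0.118],[0.01,-0.151,0.074],100]]'
python3 - <<'E'
from plan import *
from h import bot
q=bot.observe()["joint_pos"];print(np.round(q,3),fk(q,K,-1)[0])
a=np.array
qd=a([.536,.052,-.269,0,-1.25,-2.249]);qe=a([.25,.1,-.5,-1.5,-.8,.2])
rows([q,qd],[12]);rows([qd,qe],[20])
E
```

```text
time: 3.15
tool_pos: [0.5619, 0.002, 0.3781]
orientation: [0.098, 0.919, -0.016, 0.382]
wrist_force: [0.9, 0.3, 0.2]
finger_gap: 1.0
grip_force: 0.0
[ 0.335 -0.13  -0.749  0.996 -0.403 -2.947] [0.56225098 0.0012731  0.37841065]
[[[-0.002,-0.011,0.003],[0.039,0.03,0.014],100],[[-0.001,-0.019,0.006],[0.074,0.068,0.025],100],[[0.005,-0.025,0.008],[0.103,0.115,0.034],100],[[0.013,-0.029,0.009],[0.125,0.169,0.039],100],[[0.024,-0.029,0.01],[0.14,0.23,0.042],100],[[0.038,-0.026,0.009],[0.148,0.298,0.04],100],[[0.054,-0.019,0.007],[0.149,0.371,0.034],100],[[0.071,-0.01,0.004],[0.14,0.448,0.024],100],[[0.089,0.002,-0.002],[0.124,0.529,0.009],100],[[0.108,0.017,-0.009],[0.098,0.613,-0.011],100],[[0.127,0.035,-0.019],[0.064,0.699,-0.036],100],[[0.146,0.054,-0.03],[0.022,0.785,-0.066],100]]
max mm,deg [np.float64(0.029646502028333997), np.float64(5.761803628504255), 0] end [0.45076831 0.08186535 0.29927738]
[[[0.012,0.009,0.016],[-0.063,0.034,-0.083],100],[[0.024,0.02,0.031],[-0.129,0.058,-0.164],100],[[0.036,0.031,0.044],[-0.198,0.073,-0.241],100],[[0.047,0.042,0.055],[-0.269,0.078,-0.315],100
[... 186 characters left out ...]
00],[[0.09,0.106,0.088],[-0.609,-0.037,-0.63],100],[[0.095,0.119,0.091],[-0.667,-0.086,-0.681],100],[[0.098,0.132,0.093],[-0.719,-0.144,-0.727],100],[[0.101,0.145,0.093],[-0.764,-0.208,-0.77],100],[[0.102,0.157,0.093],[-0.802,-0.278,-0.808],100],[[0.101,0.169,0.091],[-0.832,-0.353,-0.843],100],[[0.099,0.18,0.089],[-0.853,-0.433,-0.873],100],[[0.096,0.19,0.087],[-0.865,-0.515,-0.9],100],[[0.092,0.199,0.084],[-0.866,-0.599,-0.923],100],[[0.086,0.207,0.08],[-0.858,-0.683,-0.943],100],[[0.079,0.214,0.076],[-0.84,-0.767,-0.96],100],[[0.071,0.22,0.072],[-0.812,-0.848,-0.974],100]]
max mm,deg [np.float64(0.022409223703374635), np.float64(6.278938311836113), 0] end [0.4112301  0.30977944 0.22688005]
```

```bash
python3 -m handwheel '[[[-0.002,-0.011,0.003],[0.039,0.03,0.014],100],[[-0.001,-0.019,0.006],[0.074,0.068,0.025],100],[[0.005,-0.025,0.008],[0.103,0.115,0.034],100],[[0.013,-0.029,0.009],[0.125,0.169,0.039],100],[[0.024,-0.029,0.01],[0.14,0.23,0.042],100],[[0.038,-0.026,0.009],[0.148,0.298,0.04],100],[[0.054,-0.019,0.007],[0.149,0.371,0.034],100],[[0.071,-0.01,0.004],[0.14,0.448,0.024],100],[[0.089,0.002,-0.002],[0.124,0.529,0.009],100],[[0.108,0.017,-0.009],[0.098,0.613,-0.011],100],[[0.127,0.035,-0.019],[0.064,0.699,-0.036],100],[[0.146,0.054,-0.03],[0.022,0.785,-0.066],100]]' && python3 -m handwheel '[[[0.012,0.009,0.016],[-0.063,0.034,-0.083],100],[[0.024,0.02,0.031],[-0.129,0.058,-0.164],100],[[0.036,0.031,0.044],[-0.198,0.073,-0.241],100],[[0.047,0.042,0.055],[-0.269,0.078,-0.315],100],[[0.058,0.054,0.065],[-0.34,0.074,-0.385],100],[[0.067,0.067,0.073],[-0.411,0.06,-0.452],100],[[0.076,0.08,0.079],[-0.48,0.037,-0.515],100],[[0.083,0.093,0.085],[-0.546,0.004,-0.575],100],[[0.09,0.106,0.088],[-0.609,-0.037,-0.63],100],[[0.095,0.119,0.091],[-0.667,-0.086,-0.681],100],[[0.098,0.132,0.093],[-0.719,-0.144,-0.727],100],[[0.101,0.145,0.093],[-0.764,-0.208,-0.77],100],[[0.102,0.157,0.093],[-0.802,-0.278,-0.808],100],[[0.101,0.169,0.091],[-0.832,-0.353,-0.843],100],[[0.099,0.18,0.089],[-0.853,-0.433,-0.873],100],[[0.096,0.19,0.087],[-0.865,-0.515,-0.9],100],[[0.092,0.199,0.084],[-0.866,-0.599,-0.923],100],[[0.086,0.207,0.08],[-0.858,-0.683,-0.943],100],[[0.079,0.214,0.076],[-0.84,-0.767,-0.96],100],[[0.071,0.22,0.072],[-0.812,-0.848,-0.974],100]]'
python3 - <<'E'
from plan import *
from h import bot
q=bot.observe()["joint_pos"];print(np.round(q,3),fk(q,K,-1)[0])
a=np.array
qg=a([-.175,.2,-.85,-2.3,-.7,.9]);qf=a([-.18,.15,-.984,-3.085,-.609,1.543])
for t in np.linspace(0,1,7):
    x=q+(qf-q)*t;p,R=fk(x,K,-1);print(np.round(p,3),np.round(R.as_matrix()[:,2],2))
rows([q,qf],[20])
E
```

```text
time: 4.15
tool_pos: [0.4498, 0.0837, 0.2935]
orientation: [0.069, 0.998, -0.001, -0.007]
wrist_force: [0.7, 1.0, 0.2]
finger_gap: 1.004
grip_force: 0.0
time: 5.82
tool_pos: [0.4109, 0.3102, 0.2214]
orientation: [-0.388, 0.755, 0.339, 0.406]
wrist_force: [0.1, -0.5, -0.1]
finger_gap: 0.999
grip_force: 0.0
[ 0.252  0.109 -0.5   -1.502 -0.798  0.203] [0.41159591 0.3108393  0.22263601]
[0.412 0.311 0.223] [ 0.35  0.83 -0.44]
[0.427 0.312 0.227] [ 0.51  0.78 -0.36]
[0.453 0.297 0.232] [ 0.67  0.68 -0.31]
[0.484 0.265 0.232] [ 0.8   0.52 -0.31]
[0.512 0.215 0.226] [ 0.89  0.31 -0.34]
[0.53  0.15  0.211] [ 0.91  0.09 -0.41]
[0.531 0.074 0.188] [ 0.86 -0.12 -0.5 ]
[[[-0.003,-0.002,0.002],[0.036,-0.039,0.016],100],[[-0.006,-0.005,0.003],[0.077,-0.076,0.033],100],[[-0.009,-0.01,0.004],[0.122,-0.11,0.049],100],[[-0.012,-0.016,0.004],[0.17,-0.14,0.065],100],[[-0.015,-0.024,0.003],[0.222,-0.167,0.082],100],[[-0.018,-0.033,0.001],[0.277,-0.19,0.099],100],[[-0.02,-0.044,-0.002],[0.335,-0.21,0.116],100],[[-0.021,-0.056,-0.006],[0.395,-0.225,0.133],100],[[-0.021,-0.068,-0.011],[0.457,-0.236,0.152],100],[[-0.021,-0.082,-0.017],[0.52,-0.243,0.17],100],[[-0.019,-0.096,-0.024],[0.584,-0.245,0.19],100],[[-0.016,-0.111,-0.033],[0.65,-0.243,0.211],100],[[-0.012,-0.126,-0.042],[0.715,-0.236,0.232],100],[[-0.006,-0.141,-0.053],[0.78,-0.225,0.255],100],[[0.001,-0.156,-0.065],[0.845,-0.209,0.279],100],[[0.01,-0.17,-0.078],[0.909,-0.189,0.304],100],[[0.021,-0.184,-0.092],[0.972,-0.165,0.331],100],[[0.032,-0.197,-0.107],[1.033,-0.137,0.36],100],[[0.046,-0.209,-0.122],[1.092,-0.105,0.39],100],[[0.06,-0.22,-0.139],[1.149,-0.069,0.422],100]]
max mm,deg [np.float64(0.02469607360803066), np.float64(4.180916294695766), 0] end [0.5306184  0.07429954 0.18752687]
```

```bash
python3 -m handwheel '[[[-0.003,-0.002,0.002],[0.036,-0.039,0.016],100],[[-0.006,-0.005,0.003],[0.077,-0.076,0.033],100],[[-0.009,-0.01,0.004],[0.122,-0.11,0.049],100],[[-0.012,-0.016,0.004],[0.17,-0.14,0.065],100],[[-0.015,-0.024,0.003],[0.222,-0.167,0.082],100],[[-0.018,-0.033,0.001],[0.277,-0.19,0.099],100],[[-0.02,-0.044,-0.002],[0.335,-0.21,0.116],100],[[-0.021,-0.056,-0.006],[0.395,-0.225,0.133],100],[[-0.021,-0.068,-0.011],[0.457,-0.236,0.152],100],[[-0.021,-0.082,-0.017],[0.52,-0.243,0.17],100],[[-0.019,-0.096,-0.024],[0.584,-0.245,0.19],100],[[-0.016,-0.111,-0.033],[0.65,-0.243,0.211],100],[[-0.012,-0.126,-0.042],[0.715,-0.236,0.232],100],[[-0.006,-0.141,-0.053],[0.78,-0.225,0.255],100],[[0.001,-0.156,-0.065],[0.845,-0.209,0.279],100],[[0.01,-0.17,-0.078],[0.909,-0.189,0.304],100],[[0.021,-0.184,-0.092],[0.972,-0.165,0.331],100],[[0.032,-0.197,-0.107],[1.033,-0.137,0.36],100],[[0.046,-0.209,-0.122],[1.092,-0.105,0.39],100],[[0.06,-0.22,-0.139],[1.149,-0.069,0.422],100],[[0.06,-0.22,-0.139],[1.149,-0.069,0.422],100]]' | head -3; python3 -m handwheel '[[[0.06,-0.22,-0.139],[1.149,-0.069,0.422],100]]' >/dev/null 2>&1 & sleep 0; kill %1 2>/dev/null
python3 - <<'E'
from h import bot; s=bot.observe(); print(s["time"],s["tool_pos"])
E
```

```text
5.8167 [0.41094286 0.31021919 0.22141588]validation failed for argument at $...
```

That call was refused because it had 21 rows, and nothing moved. Resending with 20.

```bash
python3 -m handwheel '[[[-0.003,-0.002,0.002],[0.036,-0.039,0.016],100],[[-0.006,-0.005,0.003],[0.077,-0.076,0.033],100],[[-0.009,-0.01,0.004],[0.122,-0.11,0.049],100],[[-0.012,-0.016,0.004],[0.17,-0.14,0.065],100],[[-0.015,-0.024,0.003],[0.222,-0.167,0.082],100],[[-0.018,-0.033,0.001],[0.277,-0.19,0.099],100],[[-0.02,-0.044,-0.002],[0.335,-0.21,0.116],100],[[-0.021,-0.056,-0.006],[0.395,-0.225,0.133],100],[[-0.021,-0.068,-0.011],[0.457,-0.236,0.152],100],[[-0.021,-0.082,-0.017],[0.52,-0.243,0.17],100],[[-0.019,-0.096,-0.024],[0.584,-0.245,0.19],100],[[-0.016,-0.111,-0.033],[0.65,-0.243,0.211],100],[[-0.012,-0.126,-0.042],[0.715,-0.236,0.232],100],[[-0.006,-0.141,-0.053],[0.78,-0.225,0.255],100],[[0.001,-0.156,-0.065],[0.845,-0.209,0.279],100],[[0.01,-0.17,-0.078],[0.909,-0.189,0.304],100],[[0.021,-0.184,-0.092],[0.972,-0.165,0.331],100],[[0.032,-0.197,-0.107],[1.033,-0.137,0.36],100],[[0.046,-0.209,-0.122],[1.092,-0.105,0.39],100],[[0.06,-0.22,-0.139],[1.149,-0.069,0.422],100]]'
python3 -m handwheel '[[[0,0,0],[0,0,0],100],[[0,0,0],[0,0,0],100]]' | head -1
python3 - <<'E'
from h import *
from plan import P
s=bot.observe();print(np.round(s["joint_pos"],3),s["tool_pos"])
p,d,K,D,C=grab("wrist"); cv2.imwrite("pics/w2.png",p[...,::-1])
Q=cloud(d,K,D,C).reshape(-1,3);Q=Q[(Q[:,2]>.105)&(Q[:,2]<.128)&(abs(Q[:,1]-.055)<.04)&(Q[:,0]>.58)&(Q[:,0]<.75)]
print(len(Q),Q.min(0),Q.max(0),np.polyfit(Q[:,0]-.66,Q[:,1],1) if len(Q) else 0)
for b in(.05,0):
    t=P([.6595,.0555],0,60,-8.2,b); print(b,t[0],delta(*t))
E
```

```text
time: 7.48
tool_pos: [0.5296, 0.0729, 0.1858]
orientation: [0.062, 0.865, -0.037, 0.496]
wrist_force: [0.1, 0.8, -0.1]
finger_gap: 0.996
grip_force: 0.0
time: 7.65
[-0.186  0.149 -0.98  -3.075 -0.602  1.538] [0.52996001 0.07353893 0.18648183]
839 [0.60439216 0.04250225 0.10503303] [0.70442741 0.06708254 0.12364492] [-0.14160104  0.05391044]
0.05 [0.6164733  0.06170024 0.1375    ] (array([-0.001 ,  0.0005,  0.1   ]), array([ 0.0007, -0.0022,  0.0012]))
0 [0.65933186 0.05552423 0.1125    ] (array([-0.0011,  0.0004,  0.15  ]), array([ 0.0007, -0.0022,  0.0012]))
```

View pics/w2.png

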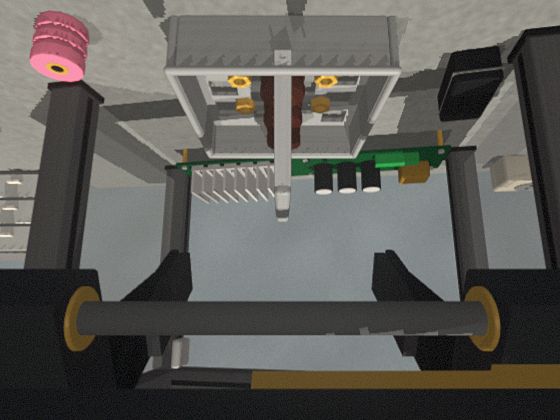

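The view shows the bar centred between the fingers (column ~283), with four nuts and the insulators still in place. Advancing straight along the tool axis.

```bash
python3 -m handwheel '[[[0,0,0.02],[0,0,0],100],[[0,0,0.045],[0,0,0],100],[[0,-0.001,0.07],[0,0,0],100],[[0,-0.001,0.095],[0,0,0],100],[[0,-0.001,0.115],[0,0,0],100],[[-0.001,-0.001,0.13],[0,-0.002,0],100],[[-0.001,-0.001,0.142],[0,-0.002,0],100],[[-0.001,-0.001,0.15],[0,-0.002,0],100],[[-0.001,-0.001,0.15],[0,-0.002,0],60],[[-0.001,-0.001,0.15],[0,-0.002,0],40],[[-0.001,-0.001,0.15],[0,-0.002,0],30],[[-0.001,-0.001,0.15],[0,-0.002,0],22]]' 60; python3 -m handwheel '[[[0,0,0],[0,0,0],18],[[0,0,0],[0,0,0],15],[[0,0,0],[0,0,0],12],[[0,0,0],[0,0,0],5],[[0,0,0],[0,0,0],0],[[0,0,0],[0,0,0],0],[[0,0,0],[0,0,0],0],[[0,0,0],[0,0,0],0]]'
python3 - <<'E'
from h import *
p,d,K,D,C=grab("wrist"); cv2.imwrite("pics/w3.png",p[...,::-1])
s=bot.observe()
t=tgt(-8.2,60).as_matrix(); print(s["time"],s["tool_pos"],s["wrist_force"],s["ft_torque"],np.round(s["joint_pos"],3))
R0=Ro.from_quat(s["orientation"]);print("world up in tool",np.round(R0.inv().apply([0,0,1]),3),"back",np.round(R0.inv().apply([-1,0,0]),3))
E
```

```text
time: 8.7
tool_pos: [0.6592, 0.0525, 0.1135]
orientation: [0.062, 0.864, -0.037, 0.499]
wrist_force: [0.4, 0.0, -0.4]
finger_gap: 0.781
grip_force: 0.0
time: 9.37
tool_pos: [0.6598, 0.0524, 0.1129]
orientation: [0.062, 0.864, -0.037, 0.499]
wrist_force: [0.4, 2.5, 0.6]
finger_gap: 0.17
grip_force: 0.9
9.4167 [0.65978876 0.05251174 0.11292171] [ 0.31282506  0.95382405 -0.08607154] [0.43386712 1.75940697 0.32482181] [-0.177  0.48  -0.771 -3.1   -0.729  1.557]
world up in tool [-0.866 -0.001 -0.499] back [ 0.494 -0.143 -0.857]
```

View pics/w3.png

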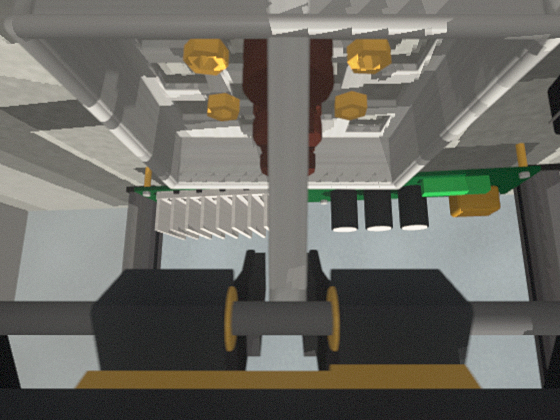

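The bar sits between the nearly closed fingers and all four nuts are still in place. Finishing the close.

```bash
python3 -m handwheel '[[[0,0,0],[0,0,0],0],[[0,0,0],[0,0,0],0],[[0,0,0],[0,0,0],0],[[0,0,0],[0,0,0],0],[[0,0,0],[0,0,0],0],[[0,0,0],[0,0,0],0]]' 60
python3 - <<'E'
from plan import *
from h import bot
s=bot.observe();R0=Ro.from_quat(s["orientation"]);print(s["ft_torque"])
# lift: world up 30mm then back 170mm & up further
for dz,dx in((.03,0),(.035,-.19),(.075,-.19)): print(dz,dx,np.round(R0.inv().apply([dx,0,dz]),4), ik(s["tool_pos"]+np.array([dx,0,dz]),R0,q0s=[s["joint_pos"]]))
E
```

```text
time: 9.92
tool_pos: [0.6598, 0.0524, 0.1129]
orientation: [0.062, 0.864, -0.037, 0.499]
wrist_force: [-0.2, 2.9, 0.7]
finger_gap: 0.135
grip_force: 60.0
[0.60000513 1.74239522 0.61563123]
0.03 0 [-0.026 -0.    -0.015] [array([-0.17459204,  0.41088546, -0.75292642, -3.09896701, -0.63897528,
        1.55272494])]
0.035 -0.19 [ 0.0637 -0.0274 -0.1803] []
0.075 -0.19 [ 0.029  -0.0275 -0.2003] [array([-0.31626848,  0.03062126, -1.0429457 , -2.86071892, -0.55994292,
        1.41873384])]
```

```bash
python3 -m handwheel '[[[-0.001,0,-0.0005],[0,0,0],0],[[-0.003,0,-0.0015],[0,0,0],0],[[-0.006,0,-0.0035],[0,0,0],0],[[-0.009,0,-0.005],[0,0,0],0],[[-0.013,0,-0.0075],[0,0,0],0],[[-0.017,0,-0.01],[0,0,0],0],[[-0.021,0,-0.012],[0,0,0],0],[[-0.024,0,-0.014],[0,0,0],0],[[-0.026,0,-0.015],[0,0,0],0],[[-0.026,0,-0.015],[0,0,0],0]]'
cat >> plan.py <<'E'
def mj(n,t0=0): 
    t=np.arange(1,n+1)/n; return 10*t**3-15*t**4+6*t**5
def cart(p0,R0,way,grip=0,chunk=20,q0=None):
    """way: list of (p,R); prints rows in chunks, relative to chunk start, and checks IK continuity"""
    ps,Rs=p0,R0;q=q0;wq=[]
    for i in range(0,len(way),chunk):
        o=[]
        for p,R in way[i:i+chunk]:
            if q is not None:
                r=ik(p,R,q0s=[q]); 
                if not r: print("IK FAIL",p)
                else: wq.append(np.abs(r[0]-q)*12); q=r[0]
            o.append([[round(float(v),4) for v in Rs.inv().apply(p-ps)],[round(float(v),3) for v in (Rs.inv()*R).as_rotvec()],grip])
        print(str(o).replace(" ",""));ps,Rs=way[min(i+chunk,len(way))-1]
    if wq: print("max joint speed",np.round(np.max(wq,0),2),"end q",np.round(q,2))
E
python3 - <<'E'
from plan import *
from h import bot,grab,cv2
s=bot.observe();p0=s["tool_pos"];R0=Ro.from_quat(s["orientation"]);print(p0,s["wrist_force"],R0.inv()*tgt(-8.2,60).as_quat()[0] if 0 else (R0.inv()*tgt(-8.2,60)).as_rotvec())
a=np.array; o=-.002
c0,z0,c1,z1,c2,z2=a([.6575,.0545]),.03,a([.50,.085]),.075,a([.446,.393]),.068
P0,_=P(c0,z0,60,-8.2,off=o);corr=p0-P0;print("corr",corr)
w=[]
for t in mj(20): p,R=P(c0+(c1-c0)*t,z0+(z1-z0)*t,60,-8.2,off=o);w.append((p,R))
for t in mj(40): p,R=P(c1+(c2-c1)*t,z1+(z2-z1)*t,60,-8.2+88.2*t,off=o);w.append((p,R))
cart(p0,R0,w,q0=s["joint_pos"])
p,*_=grab("scene");cv2.imwrite("pics/s1.png",p[...,::-1])
E
```

```text
time: 10.75
tool_pos: [0.6601, 0.0522, 0.144]
orientation: [0.062, 0.863, -0.037, 0.5]
wrist_force: [0.2, -0.7, -4.1]
finger_gap: 0.13
grip_force: 60.0
[0.66008333 0.05218192 0.14402599] [ 0.17089698 -0.72071386 -4.07655454] [-0.00213811  0.00213599  0.0002365 ]
corr [ 0.00027702 -0.00198574  0.00152599]
[[[0.0016,0.0019,0.0001],[-0.002,0.002,0.0],0],[[0.0019,0.002,-0.0011],[-0.002,0.002,0.0],0],[[0.0027,0.0021,-0.004],[-0.002,0.002,0.0],0],[[0.004,0.0024,-0.0091],[-0.002,0.002,0.0],0],[[0.0058,0.0027,-0.0164],[-0.002,0.002,0.0],0],[[0.0083,0.0031,-0.026],[-0.002,0.002,0.0],0],[[0.0112,0.0037,-0.0377],[-0.002,0.002,0.0],0],[[0.0146,0.0043,-0.051],[-0.002,0.002,0.0],0],[[0.0182,0.0049,-0.0654],[-0.002,0.002,0.0],0],[[0.022,0.0056,-0.0804],[-0.002,0.002,0.0],0],[[0.0258,0.0063,-0.0954],[-0.002,0.002,0.0],0],[[0.0295,0.007,-0.1099],[-0.002,0.002,0.0],0],[[0.0328,0.0076,-0.1232],[-0.002,0.002,0.0],0],[[0.0357,0.0081,-0.1348],[-0.002,0.002,0.0],0],[[0.0382,0.0086,-0.1444],[-0.002,0.002,0.0],0],[[0.04,0.0089,-0.1518],[-0.002,0.002,0.0],0],[[0.0413,0.0091,-0.1568],[-0.002,0.002,0.0],0],[[0.
[... 1428 characters left out ...]
959,0.0408],[-0.449,0.0,-0.259],0],[[-0.0228,0.1048,0.0446],[-0.491,-0.0,-0.284],0],[[-0.0245,0.1128,0.048],[-0.529,0.0,-0.305],0],[[-0.026,0.1198,0.051],[-0.561,-0.0,-0.324],0],[[-0.0273,0.1258,0.0535],[-0.589,0.0,-0.34],0],[[-0.0284,0.1307,0.0556],[-0.613,-0.0,-0.354],0],[[-0.0292,0.1346,0.0573],[-0.631,0.0,-0.364],0],[[-0.0299,0.1376,0.0585],[-0.645,0.0,-0.372],0],[[-0.0303,0.1398,0.0594],[-0.655,0.0,-0.378],0],[[-0.0306,0.1411,0.06],[-0.662,0.0,-0.382],0],[[-0.0308,0.1419,0.0603],[-0.665,0.0,-0.384],0],[[-0.0308,0.1422,0.0604],[-0.666,0.0,-0.385],0],[[-0.0309,0.1422,0.0604],[-0.667,0.0,-0.385],0]]
max joint speed [0.52 0.33 0.49 1.27 0.4  1.16] end q [ 0.41  0.31 -0.31 -1.39 -0.82  0.38]
```

View pics/s1.png

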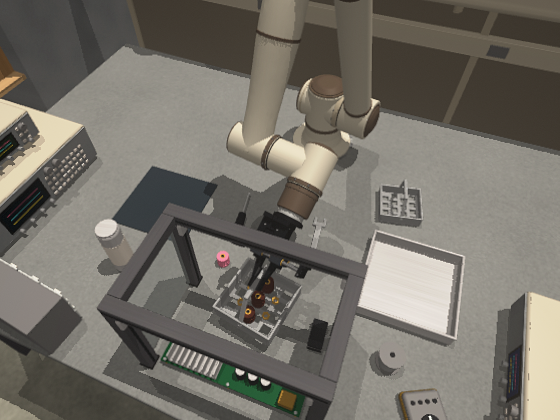

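The scene view shows the sieve lifted slightly, with the insulators and nuts inside. Now drawing it out.

```bash
python3 -m handwheel '[[[0,0,-0.0002],[0,0,0],0],[[0.0003,0.0001,-0.0012],[0,0,0],0],[[0.0011,0.0002,-0.0041],[0,0,0],0],[[0.0024,0.0005,-0.0092],[0,0,0],0],[[0.0042,0.0008,-0.0165],[0,0,0],0],[[0.0067,0.0012,-0.0261],[0,0,0],0],[[0.0096,0.0018,-0.0378],[0,0,0],0],[[0.013,0.0024,-0.0511],[0,0,0],0],[[0.0166,0.003,-0.0655],[0,0,0],0],[[0.0204,0.0037,-0.0805],[0,0,0],0],[[0.0242,0.0044,-0.0955],[0,0,0],0],[[0.0279,0.0051,-0.11],[0,0,0],0],[[0.0312,0.0057,-0.1233],[0,0,0],0],[[0.0341,0.0062,-0.1349],[0,0,0],0],[[0.0366,0.0067,-0.1445],[0,0,0],0],[[0.0384,0.007,-0.1519],[0,0,0],0],[[0.0397,0.0072,-0.1569],[0,0,0],0],[[0.0405,0.0074,-0.1598],[0,0,0],0],[[0.0408,0.0074,-0.161],[0,0,0],0],[[0.0408,0.0074,-0.1612],[0,0,0],0]]'
python3 - <<'E'
from h import *
s=bot.observe();print(np.round(s["joint_pos"],3),s["wrist_force"])
p,d,K,D,C=grab("wrist"); cv2.imwrite("pics/w4.png",p[...,::-1])
E
```

```text
time: 12.47
tool_pos: [0.5027, 0.0826, 0.1883]
orientation: [0.062, 0.864, -0.037, 0.499]
wrist_force: [0.4, 0.1, -4.3]
finger_gap: 0.133
grip_force: 60.0
[-0.167  0.111 -1.043 -3.11  -0.631  1.557] [ 0.44174301  0.07291832 -4.29098185]
```

View pics/w4.png

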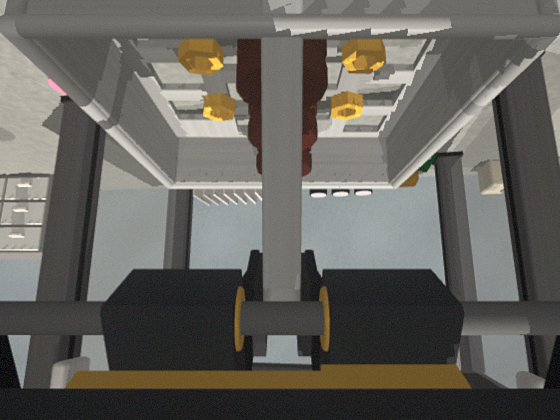

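The sieve is level and out of the frame, with all four nuts at (200,57), (363,57), (218,107) and (347,106). On to the tray.

```bash
python3 -m handwheel '[[[0.0,0.0,0.0],[0,0,0],0],[[0.0001,0.0003,-0.0001],[-0.002,0.0,-0.001],0],[[0.0002,0.0011,-0.0003],[-0.005,0.0,-0.003],0],[[0.0005,0.0026,-0.0007],[-0.011,0,-0.007],0],[[0.0009,0.0048,-0.0013],[-0.021,0,-0.012],0],[[0.0015,0.008,-0.0022],[-0.035,0,-0.02],0],[[0.0022,0.0122,-0.0033],[-0.054,0.0,-0.031],0],[[0.0032,0.0174,-0.0047],[-0.077,0.0,-0.045],0],[[0.0043,0.0237,-0.0064],[-0.105,0,-0.061],0],[[0.0057,0.0311,-0.0084],[-0.138,0.0,-0.08],0],[[0.0072,0.0396,-0.0107],[-0.175,0.0,-0.101],0],[[0.009,0.049,-0.0132],[-0.217,0.0,-0.126],0],[[0.0109,0.0594,-0.0161],[-0.264,0,-0.152],0],[[0.013,0.0707,-0.0191],[-0.314,0.0,-0.181],0],[[0.0152,0.0827,-0.0224],[-0.367,0.0,-0.212],0],[[0.0175,0.0954,-0.0259],[-0.423,0.0,-0.244],0],[[0.02,0.1086,-0.0295],[-0.482,0.0,-0.278],0],[[0.0225,0.1223,-0.0333],[-0.542,0,-0.313],0],[[0.0251,0.1362,-0.0371],[-0.604,0.0,-0.349],0],[[0.0277,0.1502,-0.041],[-0.667,0.0,-0.385],0]]' && python3 -m handwheel '[[[-0.0029,0.0133,0.0057],[-0.062,0.0,-0.036],0],[[-0.0058,0.0265,0.0113],[-0.124,0.0,-0.072],0],[[-0.0086,0.0394,0.0169],[-0.185,0.0,-0.107],0],[[-0.0113,0.052,0.0222],[-0.243,0.0,-0.141],0],[[-0.014,0.064,0.0273],[-0.3,0.0,-0.173],0],[[-0.0164,0.0754,0.0322],[-0.353,0.0,-0.204],0],[[-0.0187,0.086,0.0367],[-0.403,0.0,-0.233],0],[[-0.0209,0.0959,0.0408],[-0.449,0.0,-0.259],0],[[-0.0228,0.1048,0.0446],[-0.491,0,-0.284],0],[[-0.0245,0.1128,0.048],[-0.529,0.0,-0.305],0],[[-0.026,0.1198,0.051],[-0.561,0,-0.324],0],[[-0.0273,0.1258,0.0535],[-0.589,0.0,-0.34],0],[[-0.0284,0.1307,0.0556],[-0.613,0,-0.354],0],[[-0.0292,0.1346,0.0573],[-0.631,0.0,-0.364],0],[[-0.0299,0.1376,0.0585],[-0.645,0.0,-0.372],0],[[-0.0303,0.1398,0.0594],[-0.655,0.0,-0.378],0],[[-0.0306,0.1411,0.06],[-0.662,0.0,-0.382],0],[[-0.0308,0.1419,0.0603],[-0.665,0.0,-0.384],0],[[-0.0308,0.1422,0.0604],[-0.666,0.0,-0.385],0],[[-0.0309,0.1422,0.0604],[-0.667,0.0,-0.385],0]]'
python3 - <<'E'
from h import *
s=bot.observe();print(np.round(s["joint_pos"],3),s["wrist_force"]);R0=Ro.from_quat(s["orientation"])
print(np.round(R0.as_matrix(),3), R0.as_matrix()[:,1])
p,d,K,D,C=grab("wrist")
q,dd,K2,D2,C2=grab("top")
cv2.imwrite("pics/c5.png",np.hstack([p[:300,:],cv2.resize(q[150:300,90:270],(560,300))[:, :240]])[...,::-1][:,:800])
P=cloud(dd,K2,D2,C2).reshape(-1,3);P=P[(P[:,2]>.1)&(P[:,2]<.118)&(abs(P[:,0]-.446)<.14)&(abs(P[:,1]-.393)<.14)]
print(len(P),cv2.minAreaRect(P[:,:2].astype(np.float32)) if len(P)>4 else 0)
E
```

```text
time: 14.18
tool_pos: [0.4751, 0.2393, 0.1846]
orientation: [-0.269, 0.823, 0.154, 0.476]
wrist_force: [0.6, -0.4, -4.7]
finger_gap: 0.133
grip_force: 60.0
time: 15.85
tool_pos: [0.447, 0.3933, 0.1808]
orientation: [-0.557, 0.664, 0.321, 0.383]
wrist_force: [0.2, -0.5, -4.9]
finger_gap: 0.133
grip_force: 60.0
[ 0.412  0.31  -0.303 -1.387 -0.822  0.379] [ 0.15828749 -0.48417347 -4.88175015]
[[-0.087 -0.985  0.151]
 [-0.493  0.174  0.852]
 [-0.865 -0.    -0.501]] [-9.84666748e-01  1.74445533e-01 -3.89583429e-04]
356 ((0.44504833221435547, 0.3939504623413086), (0.16057336330413818, 0.162340447306633), 80.5174789428711)
```

View pics/c5.png

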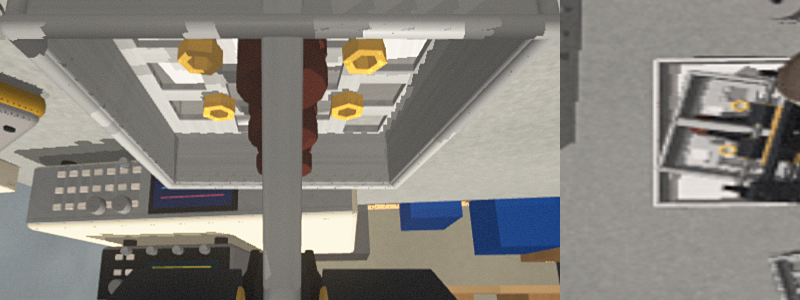

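The sieve is centred over the tray at (0.445, 0.394), level and with its underside at about 66 mm, and all nuts are still in it. Shaking across the handle.

```bash
python3 -m handwheel '[[[0,0.012,0],[0,0,0],0],[[0,0.025,0],[0,0,0],0],[[0,0.025,0],[0,0,0],0],[[0,0,0],[0,0,0],0],[[0,-0.025,0],[0,0,0],0],[[0,-0.025,0],[0,0,0],0],[[0,0,0],[0,0,0],0],[[0,0.025,0],[0,0,0],0],[[0,0.025,0],[0,0,0],0],[[0,0,0],[0,0,0],0],[[0,-0.025,0],[0,0,0],0],[[0,-0.025,0],[0,0,0],0],[[0,0,0],[0,0,0],0],[[0,0.025,0],[0,0,0],0],[[0,0.025,0],[0,0,0],0],[[0,0,0],[0,0,0],0],[[0,0,0],[0,0,0],0],[[0,0,0],[0,0,0],0]]'
cat > look.py <<'E'
from h import *
import sys
p,d,K,D,C=grab("wrist");q,dd,K2,D2,C2=grab("top");r,ds,K3,D3,C3=grab("scene")
def gold(p,C,K,D,d,nm,zr):
    h=cv2.cvtColor(p,cv2.COLOR_RGB2HSV);m=cv2.inRange(h,(12,110,70),(32,255,255))
    n,_,st,ce=cv2.connectedComponentsWithStats(m);P=cloud(d,K,D,C)
    for i in range(1,n):
        if st[i,4]>=3:
            u,v=np.round(ce[i]).astype(int);X=np.nanmedian(P[_==i],0)
            if abs(X[0]-.446)<.13 and abs(X[1]-.393)<.13 and X[2]<.13: print(nm,(u,v),st[i,4],np.round(X,3))
gold(p,C,K,D,d,"wrist",0);gold(q,C2,K2,D2,dd,"top",0);gold(r,C3,K3,D3,ds,"scene",0)
cv2.imwrite(f"pics/{sys.argv[1]}.png",np.hstack([p[:300,100:480],cv2.resize(r[220:350,340:480],(420,300))])[...,::-1])
E
python3 look.py l1
```

```text
time: 17.45
tool_pos: [0.4476, 0.3936, 0.1812]
orientation: [-0.557, 0.664, 0.321, 0.383]
wrist_force: [-0.7, -0.4, -5.4]
finger_gap: 0.128
grip_force: 60.0
wrist (np.int64(320), np.int64(90)) 509 [0.425 0.349 0.114]
wrist (np.int64(302), np.int64(138)) 8 [0.433 0.36  0.128]
wrist (np.int64(310), np.int64(171)) 119 [0.438 0.441 0.113]
top (np.int64(154), np.int64(196)) 3 [0.512 0.411 0.009]
top (np.int64(135), np.int64(217)) 21 [0.437 0.442 0.111]
scene (np.int64(406), np.int64(251)) 3 [0.424 0.356 0.116]
scene (np.int64(420), np.int64(263)) 25 [0.441 0.393 0.113]
scene (np.int64(441), np.int64(269)) 25 [0.438 0.443 0.114]
scene (np.int64(394), np.int64(278)) 13 [0.445 0.357 0.011]
scene (np.int64(412), np.int64(288)) 4 [0.454 0.404 0.011]
scene (np.int64(392), np.int64(299)) 36 [0.507 0.362 0.012]
scene (np.int64(407), np.int64(308)) 37 [0.517 0.404 0.012]
```

View pics/l1.png

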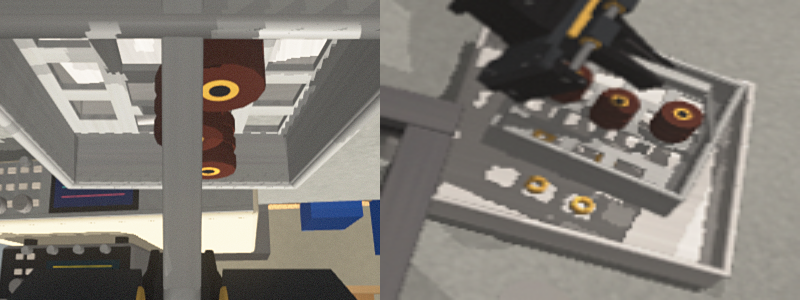

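The view shows three insulators in the sieve and nuts in the tray: depth puts four brass nuts at z≈0.011, at (0.445,0.357), (0.454,0.404), (0.507,0.362) and (0.517,0.404). Next is the move to the mat.

Run:
```python
from plan import *
from h import bot,grab,cv2,ray,cloud
q,dd,K2,D2,C2=grab("top")
h=q.max(2); print(q[200,360],q[240,410],q[215,330])
m=((h<85)&(q[...,2].astype(int)>q[...,0].astype(int)+4)).astype(np.uint8); m[:160]=0;m[275:]=0;m[:,:320]=0;m[:,440:]=0
m=cv2.morphologyEx(m,cv2.MORPH_OPEN,np.ones((5,5)));n,l,st,ce=cv2.connectedComponentsWithStats(m);i=1+np.argmax(st[1:,4])
(c,sz,an)=cv2.minAreaRect(np.argwhere(l==i)[:,::-1].astype(np.float32));b=cv2.boxPoints((c,sz,an))
print("mat",c,sz,an,ray([c],.003,K2,D2,C2),ray(b,.003,K2,D2,C2)[:,:2].round(3).tolist())
s=bot.observe();p0=s["tool_pos"];R0=Ro.from_quat(s["orientation"]);a=np.array
c2=a([.445,.394]);c3=a([.449,-.357])
P0,_=P(c2,.066,60,80,off=-.002);print("corr",p0-P0)
w=[]
for t in mj(60):
    zz=.066+.034*min(1,t/.15)
    w.append(P([c2[0]+(c3[0]-c2[0])*t+.065*np.sin(np.pi*t),c2[1]+(c3[1]-c2[1])*t],.066+.034*(1-(1-min(1,t/.25))**2),60,80-80*t,off=-.002))
w=[(p+(p0-P0)*np.linspace(1,0,60)[i],R) for i,(p,R) in enumerate(w)]
cart(p0,R0,w,q0=s["joint_pos"])
```

```text
[69 73 75] [67 71 76] [151 149 144]
mat (382.05804443359375, 218.3934326171875) (70.89682006835938, 69.77278900146484) 87.61405944824219 [[ 0.44860297 -0.35372649  0.003     ]] [[0.561, -0.231], [0.575, -0.467], [0.336, -0.477], [0.324, -0.242]]
corr [ 0.00102408 -0.00285823  0.00225447]
[[[0.0,-0.0,-0.0],[-0.0,-0.001,-0.0],0],[[0.0001,-0.0001,-0.0002],[0.0,-0.001,-0.0],0],[[0.0002,-0.0003,-0.0007],[0.001,-0.001,0.0],0],[[0.0003,-0.0008,-0.0018],[0.003,-0.001,0.002],0],[[0.0006,-0.0016,-0.0036],[0.006,-0.001,0.003],0],[[0.0011,-0.0028,-0.0061],[0.01,-0.001,0.006],0],[[0.0017,-0.0043,-0.0095],[0.016,-0.001,0.009],0],[[0.0025,-0.0063,-0.0138],[0.023,-0.001,0.013],0],[[0.0035,-0.0088,-0.0192],[0.032,-0.001,0.018],0],[[0.0048,-0.0118,-0.0256],[0.043,-0.001,0.024],0],[[0.0065,-0.0153,-0.0331],[0.055,-0.001,0.032],0],[[0.0085,-0.0193,-0.0416],[0.07,-0.001,0.04],0],[[0.0109,-0.0238,-0.0512],[0.086,-0.001,0.05],0],[[0.0138,-0.0289,-0.0619],[0.104,-0.001,0.06],0],[[0.0173,-0.0344,-0.0735],[0.125,-0.001,0.072],0],[[0.0215,-0.0403,-0.086],[0.147,-0.001,0.085],0],[[0.0263,-0.0467,-0.0994],[0.171
[... 1443 characters left out ...]
-0.1014,-0.0512],[0.184,-0.0,0.106],0],[[0.0324,-0.1093,-0.0554],[0.198,0.0,0.114],0],[[0.0346,-0.1162,-0.0591],[0.211,-0.0,0.122],0],[[0.0364,-0.1221,-0.0622],[0.222,0.0,0.128],0],[[0.038,-0.1269,-0.0648],[0.231,-0.0,0.133],0],[[0.0392,-0.1309,-0.0669],[0.238,0.0,0.137],0],[[0.0402,-0.1339,-0.0686],[0.243,-0.0,0.141],0],[[0.0409,-0.1362,-0.0698],[0.248,-0.0,0.143],0],[[0.0415,-0.1377,-0.0706],[0.251,-0.0,0.145],0],[[0.0418,-0.1387,-0.0711],[0.252,-0.0,0.146],0],[[0.042,-0.1392,-0.0714],[0.253,-0.0,0.146],0],[[0.0421,-0.1393,-0.0715],[0.254,0.0,0.146],0],[[0.0422,-0.1393,-0.0715],[0.254,0.0,0.147],0]]
max joint speed [0.56 0.14 0.09 0.05 0.04 0.07] end q [-0.97  0.23 -0.32 -1.34 -0.83  0.29]
```

```bash
python3 -m handwheel '[[[0,0,0],[0,0,0],0],[[0.0001,-0.0001,-0.0002],[0,0,0],0],[[0.0002,-0.0003,-0.0007],[0.001,-0.001,0],0],[[0.0003,-0.0008,-0.0018],[0.003,-0.001,0.002],0],[[0.0006,-0.0016,-0.0036],[0.006,-0.001,0.003],0],[[0.0011,-0.0028,-0.0061],[0.01,-0.001,0.006],0],[[0.0017,-0.0043,-0.0095],[0.016,-0.001,0.009],0],[[0.0025,-0.0063,-0.0138],[0.023,-0.001,0.013],0],[[0.0035,-0.0088,-0.0192],[0.032,-0.001,0.018],0],[[0.0048,-0.0118,-0.0256],[0.043,-0.001,0.024],0],[[0.0065,-0.0153,-0.0331],[0.055,-0.001,0.032],0],[[0.0085,-0.0193,-0.0416],[0.07,-0.001,0.04],0],[[0.0109,-0.0238,-0.0512],[0.086,-0.001,0.05],0],[[0.0138,-0.0289,-0.0619],[0.104,-0.001,0.06],0],[[0.0173,-0.0344,-0.0735],[0.125,-0.001,0.072],0],[[0.0215,-0.0403,-0.086],[0.147,-0.001,0.085],0],[[0.0263,-0.0467,-0.0994],[0.171,-0.001,0.099],0],[[0.0319,-0.0534,-0.1135],[0.197,-0.001,0.114],0],[[0.0384,-0.0604,-0.1284],[0.224,-0.001,0.13],0],[[0.0458,-0.0677,-0.1438],[0.253,-0.001,0.146],0]]' && python3 -m handwheel '[[[0.0069,-0.0122,-0.0134],[0.031,0.0,0.018],0],[[0.0148,-0.0247,-0.0273],[0.063,0.0,0.036],0],[[0.0232,-0.0374,-0.0417],[0.096,0.0,0.055],0],[[0.0319,-0.0502,-0.0568],[0.13,0.0,0.075],0],[[0.041,-0.0629,-0.0725],[0.165,0,0.095],0],[[0.0505,-0.0755,-0.0887],[0.201,0.0,0.116],0],[[0.0602,-0.0878,-0.1055],[0.238,0.0,0.138],0],[[0.0702,-0.0997,-0.1227],[0.275,0.0,0.159],0],[[0.0804,-0.1112,-0.1403],[0.313,0.0,0.181],0],[[0.0908,-0.1223,-0.1583],[0.351,0.0,0.203],0],[[0.1013,-0.1327,-0.1764],[0.389,0.0,0.224],0],[[0.112,-0.1426,-0.1948],[0.426,0,0.246],0],[[0.1227,-0.1518,-0.2132],[0.463,0.0,0.268],0],[[0.1333,-0.1604,-0.2316],[0.5,0.0,0.289],0],[[0.1439,-0.1684,-0.2499],[0.536,0.0,0.31],0],[[0.1544,-0.1757,-0.268],[0.572,0.0,0.33],0],[[0.1647,-0.1825,-0.2857],[0.606,0.0,0.35],0],[[0.1747,-0.1886,-0.3031],[0.639,0,0.369],0],[[0.1845,-0.1943,-0.3199],[0.671,0,0.387],0],[[0.1939,-0.1994,-0.336],[0.702,0.0,0.405],0]]' && python3 -m handwheel '[[[0.0045,-0.0162,-0.0077],[0.029,0.0,0.017],0],[[0.0089,-0.0315,-0.0152],[0.057,0,0.033],0],[[0.013,-0.0457,-0.0223],[0.082,0.0,0.048],0],[[0.017,-0.059,-0.0291],[0.106,0.0,0.061],0],[[0.0206,-0.0712,-0.0354],[0.129,0,0.074],0],[[0.024,-0.0823,-0.0412],[0.149,0,0.086],0],[[0.0271,-0.0924,-0.0465],[0.167,0,0.097],0],[[0.0299,-0.1014,-0.0512],[0.184,0,0.106],0],[[0.0324,-0.1093,-0.0554],[0.198,0.0,0.114],0],[[0.0346,-0.1162,-0.0591],[0.211,0,0.122],0],[[0.0364,-0.1221,-0.0622],[0.222,0.0,0.128],0],[[0.038,-0.1269,-0.0648],[0.231,0,0.133],0],[[0.0392,-0.1309,-0.0669],[0.238,0.0,0.137],0],[[0.0402,-0.1339,-0.0686],[0.243,0,0.141],0],[[0.0409,-0.1362,-0.0698],[0.248,0,0.143],0],[[0.0415,-0.1377,-0.0706],[0.251,0,0.145],0],[[0.0418,-0.1387,-0.0711],[0.252,0,0.146],0],[[0.042,-0.1392,-0.0714],[0.253,0,0.146],0],[[0.0421,-0.1393,-0.0715],[0.254,0.0,0.146],0],[[0.0422,-0.1393,-0.0715],[0.254,0.0,0.147],0]]'
python3 - <<'E'
from h import *
s=bot.observe();R0=Ro.from_quat(s["orientation"]);M=R0.as_matrix();print(np.round(M,3),s["wrist_force"])
for n in("top","scene"):
    q,d,K,D,C=grab(n)
    P=cloud(d,K,D,C).reshape(-1,3);near=(abs(P[:,0]-.449)<.11)&(abs(P[:,1]+.355)<.11)
    S=P[near&(P[:,2]>.12)&(P[:,2]<.155)]
    W=P[near&(P[:,2]>.138)&(P[:,2]<.152)]
    print(n,cv2.minAreaRect(W[:,:2].astype(np.float32)),np.percentile(W[:,2],[10,50,90]))
    A=np.c_[W[:,:2]-W[:,:2].mean(0),np.ones(len(W))];print("tilt deg",np.degrees(np.linalg.lstsq(A,W[:,2],rcond=None)[0][:2]),"wallz",np.median(W[:,2]))
    T=P[(abs(P[:,0]-.446)<.11)&(abs(P[:,1]-.393)<.11)&(P[:,2]<.03)]
    h=cv2.cvtColor(q,cv2.COLOR_RGB2HSV);m=cv2.inRange(h,(12,110,70),(32,255,255));k,l,st,ce=cv2.connectedComponentsWithStats(m);PP=cloud(d,K,D,C)
    for i in range(1,k):
        X=np.nanmedian(PP[l==i],0)
        if st[i,4]>2 and X[2]<.2 and .3<X[0]<.6: print(st[i,4],np.round(X,3))
E
```

```text
time: 19.32
tool_pos: [0.4882, 0.2349, 0.2137]
orientation: [-0.453, 0.738, 0.261, 0.427]
wrist_force: [0.4, -0.4, -5.0]
finger_gap: 0.133
grip_force: 60.0
time: 20.98
tool_pos: [0.4904, -0.2016, 0.2137]
orientation: [-0.125, 0.857, 0.071, 0.495]
wrist_force: [-0.3, 0.3, -5.4]
finger_gap: 0.133
grip_force: 60.0
time: 22.65
tool_pos: [0.452, -0.3569, 0.2127]
orientation: [0.0, 0.866, -0.0, 0.5]
wrist_force: [0.2, -1.2, -4.5]
finger_gap: 0.133
grip_force: 60.0
[[-0.499  0.001  0.866]
 [ 0.     1.    -0.   ]
 [-0.866 -0.    -0.499]] [ 0.22193477 -1.23773192 -4.52394595]
top ((0.45023006200790405, -0.35531413555145264), (0.1607694923877716, 0.15957939624786377), 89.65481567382812) [0.14071626 0.14431127 0.14825301]
tilt deg [ 0.04480615 -0.28095781] wallz 0.14431126786538528
17 [ 0.574 -0.745  0.187]
9 [ 0.57  -0.092  0.033]
16 [0.515 0.403 0.011]
15 [0.505 0.363 0.013]
19 [ 0.496 -0.341  0.144]
15 [0.452 0.412 0.008]
6 [0.444 0.361 0.012]
6 [0.444 0.349 0.013]
13 [ 0.452 -0.351  0.143]
scene ((0.4521369934082031, -0.35585781931877136), (0.16403818130493164, 0.16463373601436615), 0.020093290135264397) [0.14009477 0.14470532 0.14779422]
tilt deg [-0.19493327 -0.31863346] wallz 0.14470532203654957
3 [ 0.556 -0.746  0.188]
5 [ 0.58  -0.746  0.188]
13 [ 0.408 -0.341  0.147]
22 [ 0.45  -0.355  0.144]
22 [ 0.498 -0.342  0.144]
12 [ 0.572 -0.092  0.035]
28 [0.447 0.355 0.012]
31 [0.456 0.411 0.012]
33 [0.506 0.362 0.011]
37 [0.517 0.404 0.012]
3 [0.569 0.634 0.046]
4 [0.578 0.635 0.045]
```

Four nuts lie in the tray, three insulators are in the sieve, and it is level and centred over the mat. Lowering ~94 mm, then creeping.

```bash
python3 -m handwheel '[[[0.001,0,0.0005],[0,0,0],0],[[0.0035,0,0.002],[0,0,0],0],[[0.008,0,0.0045],[0,0,0],0],[[0.014,0,0.008],[0,0,0],0],[[0.021,0,0.012],[0,0,0],0],[[0.0285,0,0.0165],[0,0,0],0],[[0.0365,0,0.021],[0,0,0],0],[[0.044,0,0.0255],[0,0,0],0],[[0.052,0,0.03],[0,0,0],0],[[0.059,0,0.034],[0,0,0],0],[[0.065,0,0.0375],[0,0,0],0],[[0.07,0,0.0405],[0,0,0],0],[[0.0745,0,0.043],[0,0,0],0],[[0.0775,0,0.045],[0,0,0],0],[[0.0795,0,0.046],[0,0,0],0],[[0.081,0,0.047],[0,0,0],0],[[0.081,0,0.047],[0,0,0],0],[[0.081,0,0.047],[0,0,0],0]]'; python3 -m handwheel '[[[0.0009,0,0.0005],[0,0,0],0],[[0.0009,0,0.0005],[0,0,0],0],[[0.0017,0,0.001],[0,0,0],0],[[0.0017,0,0.001],[0,0,0],0],[[0.0017,0,0.001],[0,0,0],0]]'
```

```text
time: 24.25
tool_pos: [0.4523, -0.3572, 0.1192]
orientation: [0.0, 0.866, -0.0, 0.5]
wrist_force: [0.2, -0.1, -4.3]
finger_gap: 0.132
grip_force: 60.0
time: 24.67
tool_pos: [0.4522, -0.3571, 0.1171]
orientation: [0.0, 0.866, -0.0, 0.5]
wrist_force: [0.4, 0.4, -5.1]
finger_gap: 0.13
grip_force: 60.0
```

```bash
python3 -m handwheel '[[[0.0004,0,0.00025],[0,0,0],0],[[0.0008,0,0.0005],[0,0,0],0],[[0.0008,0,0.0005],[0,0,0],0],[[0.0008,0,0.0005],[0,0,0],0]]'; python3 -m handwheel '[[[0.0004,0,0.0002],[0,0,0],0],[[0.0007,0,0.0004],[0,0,0],0],[[0.0007,0,0.0004],[0,0,0],0],[[0.0007,0,0.0004],[0,0,0],0]]'
```

```text
time: 25.0
tool_pos: [0.4523, -0.357, 0.116]
orientation: [0.0, 0.866, -0.0, 0.5]
wrist_force: [0.4, -0.6, -4.5]
finger_gap: 0.135
grip_force: 60.0
time: 25.33
tool_pos: [0.4525, -0.3571, 0.1159]
orientation: [-0.0, 0.866, -0.0, 0.501]
wrist_force: [-1.5, 0.5, 0.7]
finger_gap: 0.13
grip_force: 60.0
```

It's on the mat: the wrist no longer carries the weight. Releasing and backing out along the tool axis.

```bash
python3 -m handwheel '[[[0,0,0],[0,0,0],20],[[0,0,0],[0,0,0],30],[[0,0,0],[0,0,0],45],[[0,0,0],[0,0,0],60],[[0,0,0],[0,0,0],60],[[0,0,0],[0,0,0],60],[[0,0,0],[0,0,0],60]]'
python3 - <<'E'
from plan import *
from h import bot
s=bot.observe();R=Ro.from_quat(s["orientation"]);q=s["joint_pos"]
for b in(.05,.1,.15):
    q=ik(s["tool_pos"]-b*R.as_matrix()[:,2],R,q0s=[q]);print(q)
    if not q: break
    q=q[0]
E
```

```text
time: 25.92
tool_pos: [0.4524, -0.3571, 0.1153]
orientation: [0.0, 0.866, -0.0, 0.5]
wrist_force: [-0.4, -0.4, 0.2]
finger_gap: 0.552
grip_force: 0.0
[array([-1.11052376,  0.34817996, -0.41475541, -1.44887076, -0.89670087,
        0.59410724])]
[array([-1.18111538,  0.2764133 , -0.43353219, -1.36862824, -0.95692322,
        0.53935287])]
[array([-1.25958723,  0.20987973, -0.4409753 , -1.29145775, -1.0303091 ,
        0.48832668])]
```

```bash
python3 -m handwheel '[[[0,0,-0.005],[0,0,0],60],[[0,0,-0.015],[0,0,0],60],[[0,0,-0.03],[0,0,0],60],[[0,0,-0.045],[0,0,0],60],[[0,0,-0.06],[0,0,0],60],[[0,0,-0.08],[0,0,0],60],[[0,0,-0.1],[0,0,0],60],[[0,0,-0.12],[0,0,0],60],[[0,0,-0.135],[0,0,0],60],[[0,0,-0.14],[0,0,0],60],[[0,0,-0.14],[0,0,0],60],[[0,0,-0.14],[0,0,0],60]]'
python3 - <<'E'
from h import *
for n in("top","scene"):
    q,d,K,D,C=grab(n);PP=cloud(d,K,D,C);P=PP.reshape(-1,3)
    W=P[(abs(P[:,0]-.449)<.11)&(abs(P[:,1]+.355)<.11)&(P[:,2]>.04)&(P[:,2]<.053)]
    print(n,cv2.minAreaRect(W[:,:2].astype(np.float32)),np.median(W[:,2]))
    h=cv2.cvtColor(q,cv2.COLOR_RGB2HSV);m=cv2.inRange(h,(12,110,70),(32,255,255));k,l,st,ce=cv2.connectedComponentsWithStats(m)
    for i in range(1,k):
        X=np.nanmedian(PP[l==i],0)
        if st[i,4]>2 and X[2]<.1 and .3<X[0]<.6: print(st[i,4],np.round(X,3))
print(bot.observe()["wrist_force"])
E
```

```text
time: 26.92
tool_pos: [0.3309, -0.3572, 0.1855]
orientation: [0.001, 0.866, -0.001, 0.501]
wrist_force: [0.3, -0.1, 0.2]
finger_gap: 0.602
grip_force: 0.0
top ((0.4496173858642578, -0.35582947731018066), (0.16228629648685455, 0.1609112173318863), 89.86064147949219) 0.047485943001991826
9 [ 0.57  -0.092  0.036]
18 [0.515 0.404 0.011]
15 [0.506 0.363 0.012]
19 [ 0.497 -0.34   0.048]
15 [0.452 0.411 0.008]
6 [0.444 0.361 0.013]
6 [0.444 0.35  0.012]
18 [ 0.448 -0.353  0.046]
17 [ 0.406 -0.343  0.048]
scene ((0.45335841178894043, -0.35505741834640503), (0.16120220720767975, 0.1621025949716568), 89.80229187011719) 0.04717933740399671
17 [ 0.407 -0.344  0.048]
18 [ 0.451 -0.355  0.047]
21 [ 0.498 -0.342  0.048]
12 [ 0.571 -0.094  0.033]
28 [0.447 0.355 0.012]
31 [0.456 0.411 0.013]
33 [0.508 0.362 0.012]
37 [0.518 0.404 0.012]
3 [0.57  0.634 0.045]
4 [0.578 0.635 0.045]
[0.04760645 0.25727583 0.31756158]
```

The sieve stands on the mat within a few millimetres of its centre, with three insulators inside. All four nuts are in the tray and the gripper is clear, so I'm handing in.

```bash
python3 -c "
from cell import bot
print(bot.finish_job())"
```

```text
the job is handed in; nothing more can be done
None
```

The job is handed in at about 27 s: all four nuts are in the tray, and the sieve stands in the middle of the mat with its three insulators inside and the gripper clear; the verdict was not shown to me.

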